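# Put everything in its place: clear the desk for the night

### The arm

A 6-joint arm with a two-finger parallel gripper is mounted at the origin on the work surface. World frame = base frame: x ahead of the robot, y to its left, z up, the work surface at z = 0. Lengths are in m, angles in rad, forces in N, time in s.
With the tool pointing down it reaches from about 0.25 to 0.775 m from the base axis. Payload 8.9 kg.
Tool frame: the origin (TCP) lies between the finger pads; the fingertips stand 14 mm ahead of it and the grasp point (between the pads) lies 5 mm behind it (bot.nose_length is the distance from the TCP to the fingertips, in m); z points along the fingers, y is the line along which they close (so a half turn about z gives the same grasp; the last joint's range is limited). The gripper opens to 85 mm and grips with 20 to 120 N. Pads are 22 mm wide; open, the fingers measure 114 mm over their backs; the gripper's body (76 mm by 85 mm) begins 54 mm behind the grasp point. The pads swing forward as they close: fully open they stand 13 mm farther back than shut.
Start: joints at [1.189, 0.291, -0.153, 1.127, 0, 1.431], TCP at [0.126, 0.51, 0.245] pointing down, gripper open.
Joint ranges: [-2.52, 2.52], [-0.91, 1.74], [-1.3, 1.37], [-1.96, 2.02], [-1.52, 1.47], [-3.14, 3.14]. Speed limits (rad/s): [2.22, 2.22, 2.79, 3.14, 3.14, 3.14].

### API

Orientations are given as a unit quaternion [x, y, z, w].
In Python, from rig import bot, camera, calibration, workorder gives the robot as it stands. The module is installed in compiled form; this text tells all that it offers.
- The arm moves only by the tool move_arm, never from a script. Its argument "plan" is a list of rows, each a list of 5 numbers: the opening, from 0 (shut) to 1 (fully open), then the shift along the tool's x, y, z in cm, then the turn about the tool's z in rad. In form: [[grip, x, y, z, twist], ...]. A call has 1 to 20 rows; each row shifts and turns the commanded pose from where the row before left it, along the tool's axes as they then stand; what a row does not reach is not made up. A row lasts 1/8 s, in which the tool goes at most 62.5 mm and 10.7 degrees, less where a joint would pass 70% of its speed; a pose out of reach is approached as far as the arm can. A call is refused whole if a number of a shift passes 6.25 or a number of a turn 0.188, either way. A call with a gripper value outside its range is refused whole. The fingers move at their own pace and stop on an object; "squeeze" is the grip in N (left out, the last holds). Time passes only in rows, so rows that do not move let the fingers close. It gives the time, the measured TCP pose, the force, the opening and the grip force at its end, in the units of the state.
- bot.observe(): the state, without advancing time (a new reading comes with each control period).
- camera(name): name is "side" or "top" or "wrist"; returns the picture (480x640x3 uint8, blue, green, red); there is no depth.
- calibration(name): a dict with "fx", "fy", "cx", "cy" (pixels), "k1" (the pictures are not rectified: a ray, as slopes to the right and down, at radius r is drawn at 1 + k1 r^2 times it, then the intrinsics apply), "world_from_camera" (4x4, takes a point from camera to world coordinates). Camera axes: x right, y up, looking along -z (the intrinsics and any distortion apply to the point x, -y, -z); pixel columns grow to the right and rows downward; lengths in m; the calibration is good to about 2 mm. A picture is of the moment at which its call begins: read the wrist's pose just before it. calibration takes no time and is no camera call; for the wrist camera it gives the pose at the moment of the call.
- workorder.hand_in(): hands the job in; it is judged then, once.
The state is a dict: "clock": time; "qpos": joint angles; "dq": joint speeds; "effort": joint torques, N m; "eef_pos": TCP position; "eef_rot": TCP orientation; "ft_force": force on the tool from outside, world axes, zero at the start; "torque": the same for the moment, N m; "opening": finger opening in m; "gripper_force": force on a finger pad.
Only numpy, scipy, OpenCV 4.12 (cv2) and the standard library are available. Lean on these libraries where they do the work, as an engineer would, in place of code of your own. Each camera call takes 0.05 s, during which the arm holds its last target. There are 200 camera calls.

### The job

Clear the desk's leather pad for the night: lay every memory drive in the wooden box and then close the box with its lid, flush on all sides; hang the headset by its band over the bar of its stand; stand the mug wholly on the cork coaster; and stand every figurine upright, wholly inside the felt round of its plinth's colour. Leave the clock, pen cup, stapler and dish where they are.

Things in the scene. Friction and masses are not known exactly. Their poses are not given: they have to be found in the camera images.
- box: Open pale wooden box, fixed to the desk; outside 100 mm (its x) by 150 mm (its y) by 50 mm high, walls and floor 5 mm thick. Origin: centre of its underside, z up. It may be to the left or the right.
- lid: The box's loose pale wooden lid: flat board without lip, 100 mm (its x) by 150 mm (its y), 10 mm thick, lying flat. On top a dark bar handle, 14 mm wide (x), 70 mm long (y), rising 28 mm above the board. Origin: centre of the underside, z up. Closed, it rests on the box's rim, 50 mm above the box's origin; either way round will do.
- headset: White headset standing on its two black cups, arch up. Arch in its y-z plane: 155 mm wide (y), 149 mm high. Cups 56 mm deep (x), 62 mm high, with orange discs, 100 mm clear between them. The band's crown is a straight flat bar, 30 mm wide (x), 84 mm long (y), 14 mm thick (z 135 to 149 mm). Origin: midway between the cups, at their undersides, z up.
- headset_crown (a point): Centre of the underside of the headset's band, 135 mm above the headset's origin, with the headset's axes.
- stand: Headset stand, fixed: dark base disc 90 mm across, brass post at its x = +45 mm, and a round level brass bar, 12 mm thick, from the post's top towards the stand's -x (towards the robot) to a free end at x = -55 mm. Bar top 152 mm above the desk. Origin: centre of the base's underside, z up. It may be left or right.
- stand_bar (a point): Point on the top of the stand's bar, right above the base disc's centre, 152 mm above the desk, 45 mm from the post's axis and 55 mm from the free end; axes of the stand (the bar runs along x). Hang the band here: the headset's x then lies along the bar.
- mug: White empty mug, round, 60 mm in diameter and 85 mm high, with a handle that sticks out about 25 mm on its +y side. Origin: centre of its underside, z up.
- coaster: Round cork coaster with a dark rim, fixed to the desk, 94 mm diameter, 4 mm thick; origin: centre of its underside.
- bird: Figurine: a brass bird; stands on a round plinth, 44 mm diameter, 26 mm high, painted red; the bird on top, 67 mm high overall and nowhere wider than 50 mm. Origin: centre of the plinth's underside, z up. May be absent (None from the start).
- owl: Figurine: a white owl; stands on a round plinth, 44 mm diameter, 26 mm high, painted green; the owl on top, 67 mm high overall and nowhere wider than 50 mm. Origin: centre of the plinth's underside, z up. May be absent (None from the start).
- trophy: Figurine: a steel trophy cup; stands on a round plinth, 44 mm diameter, 26 mm high, painted blue; the cup on top, 67 mm high overall and nowhere wider than 50 mm. Origin: centre of the plinth's underside, z up. May be absent (None from the start).
- felt_red: Thin red felt round, 68 mm diameter, 1 mm thick, flat on the desk at the far side; origin at its centre. Home of the figurine on the red plinth.
- felt_green: Thin green felt round, 68 mm diameter, 1 mm thick, flat on the desk at the far side; origin at its centre. Home of the figurine on the green plinth.
- felt_blue: Thin blue felt round, 68 mm diameter, 1 mm thick, flat on the desk at the far side; origin at its centre. Home of the figurine on the blue plinth.
- drive0: Flat aluminium memory drive, 30 mm (its x) by 52 mm (its y) by 12 mm high; origin at the centre of its underside. May be absent (None from the start).
- drive1: Flat aluminium memory drive, 30 mm (its x) by 52 mm (its y) by 12 mm high; origin at the centre of its underside. May be absent (None from the start).
- pencup: Bystander: dark wooden pen cup with pens, 66 mm diameter, 135 mm high; origin centre of underside. Leave alone.
- clock: Bystander: brass desk clock on a dark wooden foot, 80 mm wide, 81 mm high; origin centre of underside. Leave alone.
- stapler: Bystander: red stapler, 125 mm long, 50 mm high, lying on the pad between the headset and the lid. Leave alone.
- dish: Bystander: blue ceramic dish, 72 mm diameter, 22 mm high, at the far edge. Leave alone.

How it is judged:
By the outcome, as a careful person would: the job done as asked, in the order asked, and still so for the second after the job is handed in, with the robot touching nothing.
Of bird, owl, trophy only 2 to 3 are there at a start; the rules pass over those that are not, and their reading is None.
Of drive0, drive1 only 1 to 2 are there at a start; the rules pass over those that are not, and their reading is None.
At some moment in a run one of bird, owl, trophy, drive0, drive1, mug may be knocked a few centimetres aside while the robot is not near it.
It also fails if it takes over 210 s, if anything falls off the work surface, if the arm or the gripper's body presses on something with over 40 N, if the wrist force passes 120 N, or if a joint passes its speed limit or range.

## Working session

There is one attempt and no reset: what is moved stays moved. The work goes in short steps, Python scripts to look and compute and a tool call to move; the robot and the scene stay as the last step left them, time stands still between calls to the robot, and variables do not carry over. Pictures are saved under pics/ and viewed, at most 14 in all, crops included, and the job is handed in when it is done.

Besides the shell and the picture viewer there is one more tool, called after "Call:" as name([rows], argument=value, ...), one row to a line, values as JSON. move_arm: Moves the arm, as the interface text tells. Its arguments: {"type":"object","properties":{"plan":{"type":"array"},"squeeze":{"type":"number"}},"required":["plan"]}

```bash
mkdir -p pics
cat > h.py <<'E'
import numpy as np, cv2
from rig import bot, camera, calibration, workorder
def snap(name,fn=None):
    c=calibration(name); im=camera(name)
    if fn: cv2.imwrite('pics/'+fn,im)
    return im,c
def ray(c,u,v):
    K=np.array([[c['fx'],0,c['cx']],[0,c['fy'],c['cy']],[0,0,1.]])
    p=cv2.undistortPoints(np.array([[[u,v]]],float),K,np.array([c['k1'],0,0,0,0.]))[0,0]
    T=np.array(c['world_from_camera']); d=T[:3,:3]@np.array([p[0],-p[1],-1]); return T[:3,3],d/np.linalg.norm(d)
def onplane(c,u,v,z):
    o,d=ray(c,u,v); return o+d*(z-o[2])/d[2]
def cross(r1,r2):
    (o1,d1),(o2,d2)=r1,r2
    A=np.stack([d1,-d2],1); s=np.linalg.lstsq(A,o2-o1,rcond=None)[0]
    a,b=o1+d1*s[0],o2+d2*s[1]; return (a+b)/2,np.linalg.norm(a-b)
def proj(c,P):
    T=np.array(c['world_from_camera']); q=T[:3,:3].T@(np.asarray(P,float)-T[:3,3]); x,y=q[0]/-q[2],-q[1]/-q[2]
    f=1+c['k1']*(x*x+y*y); return c['fx']*x*f+c['cx'],c['fy']*y*f+c['cy']
E
python3 - <<'E'
from h import *
np.set_printoptions(precision=3,suppress=True)
for n in['top','side','wrist']:
    im,c=snap(n,n+'0.png'); print(n,c['fx'],c['k1'],np.array(c['world_from_camera']))
print(bot.observe(),bot.nose_length)
E
```

```text
top 478.2569924926375 -0.03608888737309271 [[-0.032  0.976 -0.218  0.386]
 [-0.999 -0.031  0.01   0.005]
 [ 0.003  0.218  0.976  1.089]
 [ 0.     0.     0.     1.   ]]
side 489.57223909237234 -0.1364981756813119 [[ 0.955  0.134 -0.265  0.339]
 [-0.297  0.45  -0.842 -0.812]
 [ 0.007  0.883  0.469  0.582]
 [ 0.     0.     0.     1.   ]]
wrist 381.41358790754276 -0.0763960344817028 [[ 0.24  -0.925 -0.294  0.05 ]
 [ 0.971  0.229  0.073  0.528]
 [-0.    -0.303  0.953  0.373]
 [ 0.     0.     0.     1.   ]]
{'clock': 0.15, 'qpos': array([ 1.189,  0.291, -0.154,  1.127,  0.   ,  1.431]), 'dq': array([ 0.001, -0.002,  0.001, -0.   , -0.001,  0.   ]), 'effort': array([  0.001, -53.737,  33.152,   0.012,  -0.   ,   0.   ]), 'eef_pos': array([0.126, 0.509, 0.245]), 'eef_rot': array([ 0.121,  0.993, -0.   , -0.   ]), 'ft_force': array([-0.59 , -0.452, -0.215]), 'torque': array([ 0.047, -0.032, -0.014]), 'gripper_force': 0.0, 'opening': 0.08550918886407305} 0.014
```

View pics/top0.png

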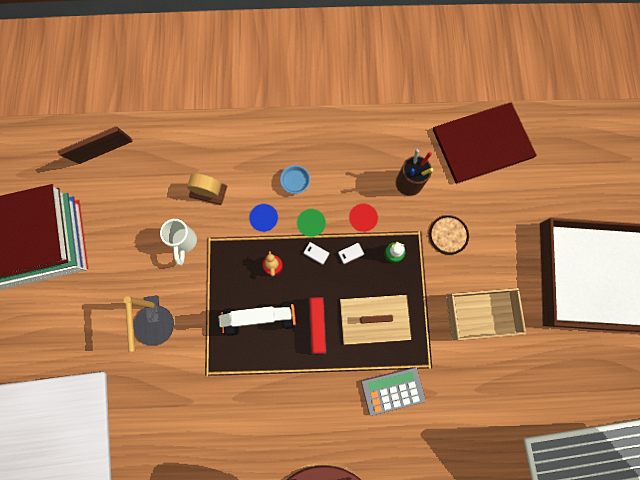

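View pics/side0.png

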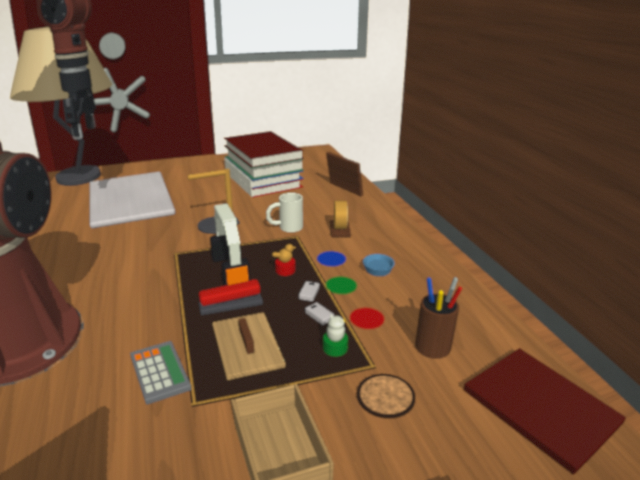

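The top view shows the stand at (153,325), headset (257,318), stapler (318,325), lid (376,320), box (485,313), mug (175,237) and coaster (449,235). It also shows the bird/red figurine (271,263), owl/green (396,252), drives (316,252) and (350,253), and felts blue (264,217), green (311,222) and red (363,217). There is no trophy. The side view agrees with this.

Run:
```python
from h import *
np.set_printoptions(precision=3,suppress=True)
c=calibration('top'); s=calibration('side')
for n,u,v,z in [('stand',153,325,0.005),('standbarfar',127,300,.152),('barfree',130,350,.152),('headset crown',257,316,.149),('lidc',376,319,.01),('box',485,290,0.05),('box2',522,290,0.05),('box3',447,294,.05),('mug',175,228,.085),('coaster',449,235,.004),('bird',271,266,.026),('owl',396,255,.02),('d0',316,252,.012),('d1',350,253,.012),('fb',264,217,0),('fg',311,222,0),('fr',363,217,0),('clock',205,185,.04),('pen',412,170,.1),('dish',294,180,.02),('padUL',208,238,0),('padLR',431,367,0)]:
    print(n,onplane(c,u,v,z))
# two-view
for n,a,b in [('bird top',(271,253),(288,247)),('owl head',(398,245),(337,321)),('bar free',(130,350),(190,176))]:
    print(n,cross(ray(c,*a),ray(s,*b)))
```

```text
stand [0.426 0.366 0.005]
standbarfar [0.47  0.37  0.152]
barfree [0.375 0.359 0.152]
headset crown [0.432 0.116 0.149]
lidc [ 0.424 -0.133  0.01 ]
box [ 0.477 -0.369  0.05 ]
box2 [ 0.474 -0.451  0.05 ]
box3 [ 0.471 -0.285  0.05 ]
mug [0.628 0.299 0.085]
coaster [ 0.611 -0.315  0.004]
bird [0.548 0.098 0.026]
owl [ 0.565 -0.185  0.02 ]
d0 [ 0.579 -0.004  0.012]
d1 [ 0.574 -0.082  0.012]
fb [0.669 0.115 0.   ]
fg [0.653 0.005 0.   ]
fr [ 0.661 -0.117  0.   ]
clock [0.739 0.247 0.04 ]
pen [ 0.739 -0.219  0.1  ]
dish [0.751 0.042 0.02 ]
padUL [0.622 0.246 0.   ]
padLR [ 0.316 -0.25   0.   ]
bird top (array([0.567, 0.095, 0.06 ]), np.float64(0.008573789408691674))
owl head (array([ 0.579, -0.183,  0.062]), np.float64(0.00262713289994459))
bar free (array([0.378, 0.36 , 0.149]), np.float64(0.0066060603635589524))
```

```bash
cat >> h.py <<'E'
from scipy.spatial.transform import Rotation as Rn
def go(x,y,z,head=None):
    o=bot.observe(); R=Rn.from_quat(o['eef_rot']).as_matrix(); d=R.T@(np.array([x,y,z])-o['eef_pos'])*100
    h=np.degrees(np.arctan2(R[1,1],R[0,1])); t=0
    if head is not None:
        t=(h-head+90)%180-90
    print('pos',o['eef_pos'].round(4),'head',h.round(2),'q',o['qpos'].round(2),'t',round(o['clock'],1),'-> cm',d.round(2),'norm',np.linalg.norm(d).round(1),'twist',np.radians(t).round(4),'F',o['ft_force'].round(1))
E
cat > /dev/null
```

Call:
move_arm([
  [1,0,0,-5,0],
  [1,0,0,-5,0],
  [1,0,0,-5,0],
  [1,-3.8,-3.8,0,0],
  [1,-3.8,-3.8,0,0],
  [1,-3.8,-3.8,0,0],
  [1,-3.8,-3.8,0,0],
  [1,-3.8,-3.8,0,0],
  [1,-3.8,-3.8,0,0],
  [1,-3.8,-3.8,0,0],
  [1,-3.8,-3.8,0,0],
  [1,-3.8,-3.8,0,0],
  [1,-3.8,-3.8,0,0],
  [1,0,0,0,-0.122],
  [1,0,0,0,-0.121],
  [1,0,0,0,0],
  [1,0,0,0,0],
])

```text
clock: 2.28
eef_pos: [0.4036, 0.0495, 0.3953]
eef_rot: [0.001, 1.0, 0.0, -0.0]
ft_force: [0.1, -0.4, -0.9]
opening: 0.0854
gripper_force: 0.0
```

Run:
```python
from h import *
snap('wrist','w1.png'); go(.45,-.2,.4,90)
np.save('c1.npy',calibration('wrist'))
```

```text
pos [0.4036 0.0496 0.3953] head 89.91 q [-0.06  0.02 -0.09  1.46  0.   -0.06] t 2.3 -> cm [ -4.68 -24.95  -0.47] norm 25.4 twist -0.0016 F [ 0.7 -0.  -0.1]
```

View pics/w1.png

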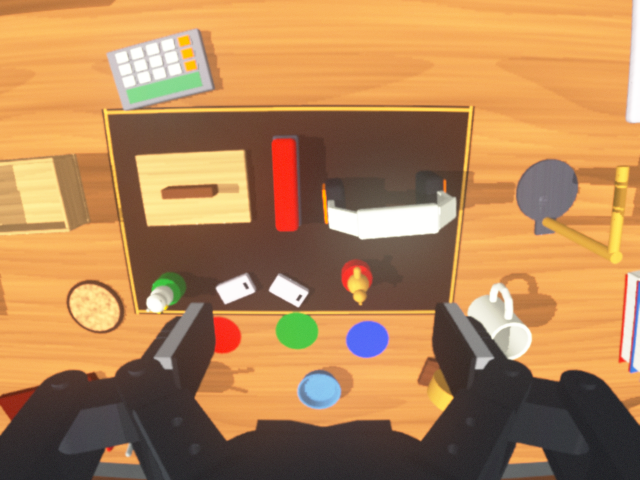

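The wrist view shows the pad and everything on it: lid (194,187), stapler (286,183), crown (398,221), drives (236,289) and (289,290), owl (165,290), bird (357,278), stand (547,190), bar (620,167)-(615,257).

Call:
move_arm([
  [1,0,-5,0,0],
  [1,0,-5,0,0],
  [1,0,-5,0,0],
  [1,0,-5,0,0],
  [1,0,-5,0,0],
  [1,0,0,0,0],
  [1,0,0,0,0],
])

```text
clock: 3.2
eef_pos: [0.4036, -0.2003, 0.3952]
eef_rot: [0.001, 1.0, 0.0, -0.0]
ft_force: [0.1, 0.5, -0.6]
opening: 0.0856
gripper_force: 0.0
```

Run:
```python
from h import *
snap('wrist','w2.png'); go(.45,-.2,.4,90)
np.save('c2.npy',calibration('wrist'))
```

```text
pos [ 0.4038 -0.1998  0.3954] head 90.01 q [-0.62  0.11  0.01  1.47  0.   -0.62] t 3.2 -> cm [-4.62 -0.02 -0.46] norm 4.6 twist 0.0001 F [ 0.1  1.3 -0.4]
```

View pics/w2.png

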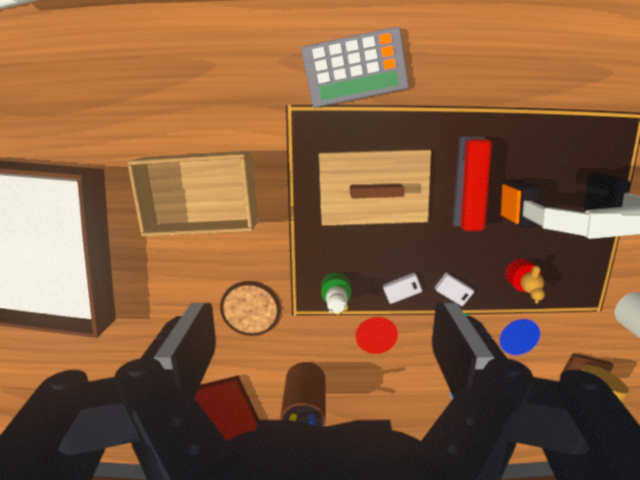

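The second wrist view shows the box (192,195), lid (375,187), drives (402,288) and (454,289), owl (336,290), coaster (249,308), red felt (376,335). Both views cover the drives and lid, so I can measure those from the two.

```bash
cat >> h.py <<'E'
def blobs(im,cond,roi,amin=60):
    x0,y0,x1,y1=roi; hsv=cv2.cvtColor(im,cv2.COLOR_BGR2HSV).astype(int); m=np.zeros(im.shape[:2],np.uint8)
    m[y0:y1,x0:x1]=(cond(*[hsv[y0:y1,x0:x1,i] for i in range(3)])*255).astype(np.uint8)
    m=cv2.morphologyEx(m,cv2.MORPH_CLOSE,np.ones((5,5)))
    cs=[k for k in cv2.findContours(m,cv2.RETR_EXTERNAL,cv2.CHAIN_APPROX_NONE)[0] if cv2.contourArea(k)>amin]
    return sorted(cs,key=lambda k:-cv2.contourArea(k))
def rect(c,k,z):
    P=np.array([onplane(c,*p[0],z)[:2] for p in k]); (ctr,(w,h),a)=cv2.minAreaRect((P*1000).astype(np.float32))
    if w<h: a+=90
    return np.array(ctr)/1000,(max(w,h),min(w,h)),(a%180)   # a: heading deg of the long side
def cen(k): m=cv2.moments(k); return m['m10']/m['m00'],m['m01']/m['m00']
E
cat > m1.py <<'E'
from h import *
np.set_printoptions(precision=4,suppress=True)
I=[cv2.imread(f'pics/w{i}.png') for i in(1,2)]; C=[np.load(f'c{i}.npy',allow_pickle=True).item() for i in(1,2)]
white=lambda h,s,v:(s<60)&(v>130); wood=lambda h,s,v:(h>8)&(h<30)&(v>140)&(s>50)
red=lambda h,s,v:((h<6)|(h>174))&(s>150)&(v>100)
green=lambda h,s,v:(h>50)&(h<75)&(s>120)&(v>50); blue=lambda h,s,v:(h>105)&(h<125)&(s>150)
T={'drives':(white,.012,[(205,265,320,310),(375,265,485,310)]),'lid':(wood,.010,[(120,140,262,232),(305,140,440,232)]),
'fg':(green,.001,[(260,310,335,352),None]),'fr':(red,.001,[None,(350,312,405,357)]),'fb':(blue,.001,[(340,318,395,360),(495,315,545,360)])}
for n,(f,z,rs) in T.items():
    pts=[]
    for i in(0,1):
        if rs[i] is None: continue
        ks=blobs(I[i],f,rs[i])
        for k in sorted(ks[:2 if n=='drives' else 1],key=lambda k:cen(k)[0]):
            print(n,'w%d'%(i+1),np.array(cen(k)),rect(C[i],k,z)); pts.append((i,cen(k)))
    A=[p for i,p in pts if i==0];B=[p for i,p in pts if i==1]
    for a,b in zip(A,B): print('   two-view',cross(ray(C[0],*a),ray(C[1],*b)))
print('box rim corners',[onplane(C[1],u,v,.05) for u,v in[(129,160),(248,152),(256,231),(141,236)]])
E
python3 m1.py
```

```text
drives w1 [235.4366 288.3521] (array([ 0.5735, -0.0816]), (56.15735626220703, 34.948909759521484), 113.99629211425781)
drives w1 [288.3076 290.0432] (array([ 0.5761, -0.0025]), (54.889251708984375, 35.4046745300293), 58.361629486083984)
drives w2 [402.0951 288.3737] (array([ 0.5736, -0.0831]), (52.38600158691406, 33.89057159423828), 114.18497467041016)
drives w2 [453.656  289.5699] (array([ 0.5766, -0.0048]), (56.88471603393555, 30.94600486755371), 57.8174934387207)
   two-view (array([ 0.575 , -0.0821,  0.0088]), np.float64(0.000379112633344517))
   two-view (array([ 0.5782, -0.0032,  0.0075]), np.float64(0.00031127182804746486))
lid w1 [193.9879 187.5892] (array([ 0.4239, -0.1296]), (152.9451446533203, 102.61085510253906), 91.97371065616608)
lid w2 [374.2801 187.0344] (array([ 0.4239, -0.1299]), (150.7767791748047, 100.74713897705078), 92.09887838363647)
   two-view (array([ 0.4229, -0.1297,  0.0061]), np.float64(0.00015003243613119092))
fg w1 [296.5663 330.244 ] (array([0.6514, 0.0061]), (63.016666412353516, 61.761871337890625), 90.04516715556383)
fr w2 [376.3307 334.9373] (array([ 0.6611, -0.1155]), (65.81718444824219, 65.55773162841797), 47.4902458190918)
fb w1 [367.0102 338.9149] (array([0.6682, 0.1187]), (63.17377471923828, 60.811805725097656), 1.190321445465088)
fb w2 [519.3794 336.5603] (array([0.6677, 0.1188]), (65.04468536376953, 62.267208099365234), 88.18569946289062)
   two-view (array([0.6672, 0.1184, 0.0014]), np.float64(0.00013739845416358483))
box rim corners [array([ 0.3791, -0.4439,  0.05  ]), array([ 0.371 , -0.2924,  0.05  ]), array([ 0.4726, -0.2876,  0.05  ]), array([ 0.4795, -0.4423,  0.05  ])]
```

Call:
move_arm([
  [0.65,-4.25,2.95,0,0],
  [0.65,-4.25,2.95,0,0],
  [0.65,-4.25,2.95,0,0],
  [0.65,-4.25,2.95,0,0],
  [0.65,0,0,4,0.165],
  [0.65,0,0,4,0.165],
  [0.65,0,0,4,0.165],
  [0.65,0,0,4,0.165],
  [0.65,0,0,4,0.165],
  [0.65,0,0,4,0.165],
  [0.65,0,0,4,0.162],
  [0.65,0,0,0,0],
  [0.65,0,0,0,0],
])

```text
clock: 4.88
eef_pos: [0.5746, -0.082, 0.117]
eef_rot: [0.543, 0.84, 0.0, 0.001]
ft_force: [0.8, 0.5, -0.0]
opening: 0.0556
gripper_force: 0.0
```

Run:
```python
from h import *
im,c=snap('wrist','w3.png'); go(.574,-.082,.02,24)
for k in blobs(im,lambda h,s,v:(s<60)&(v>130),(150,100,500,330))[:4]: print(cen(k),rect(c,k,.012))
```

```text
pos [ 0.575  -0.0823  0.1173] head 24.22 q [-0.27  0.49 -0.2   0.87  0.    0.88] t 4.9 -> cm [ 0.08 -0.1   9.73] norm 9.7 twist 0.0038 F [ 0.1 -0.3  0.6]
(382.4323807197525, 129.37567171470445) (array([ 0.57795044, -0.00355832]), (52.55873489379883, 30.980838775634766), 58.200462341308594)
(325.42340113615535, 236.80657870624884) (array([ 0.57518939, -0.08188482]), (53.85288619995117, 30.56788444519043), 113.5891056060791)
(413.75341365461844, 312.029718875502) (array([ 0.65261407, -0.10584891]), (35.32612991333008, 8.753755569458008), 142.18634796142578)
(232.335963182117, 312.87113740959893) (array([ 0.53905774, -0.15747673]), (32.23714828491211, 6.921358585357666), 87.1030502319336)
```

View pics/w3.png

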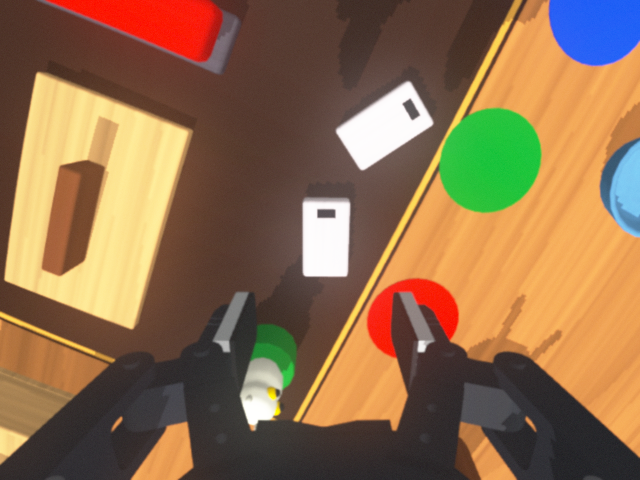

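Picture w3 shows the drive (325,237) centred between the fingers, with its long side vertical. I'll descend and grip.

Call:
move_arm([
  [0.65,0,0,4,0.01],
  [0.65,0,0,4,0],
  [0.65,0,0,1.8,0],
  [0.65,0,0,0,0],
  [0.0,0,0,0,0],
  [0.0,0,0,0,0],
  [0.0,0,0,0,0],
  [0.0,0,0,0,0],
], squeeze=40)

```text
clock: 5.92
eef_pos: [0.5752, -0.0829, 0.0194]
eef_rot: [0.549, 0.836, 0.001, 0.002]
ft_force: [-0.5, 0.2, 6.9]
opening: 0.0285
gripper_force: 39.5
```

Call:
move_arm([
  [0,0,0,-2,0],
  [0,0,0,-4,-0.17],
  [0,0,0,-4,-0.17],
  [0,0,0,-2,-0.17],
  [0,0,0,0,-0.17],
  [0,0,0,0,-0.17],
  [0,0,0,0,-0.17],
  [0,0,0,0,-0.17],
  [0,0,0,0,0],
])

```text
clock: 7.05
eef_pos: [0.5742, -0.0827, 0.1385]
eef_rot: [-0.014, 1.0, -0.0, 0.001]
ft_force: [-0.5, 0.3, -0.2]
opening: 0.0286
gripper_force: 39.9
```

Run:
```python
from h import *
go(.4255,-.3965,.14,92.5)
```

```text
pos [ 0.5742 -0.0827  0.1385] head 91.57 q [-0.27  0.47 -0.18  0.92  0.   -0.3 ] t 7.0 -> cm [ 15.72 -30.96  -0.17] norm 34.7 twist -0.0163 F [-0.5  0.3 -0.2]
```

Call:
move_arm([
  [0,2.25,-4.42,0,0],
  [0,2.25,-4.42,0,0],
  [0,2.25,-4.42,0,0],
  [0,2.25,-4.42,0,0],
  [0,2.25,-4.42,0,0],
  [0,2.25,-4.42,0,0],
  [0,2.25,-4.42,0,0],
  [0,0,0,0,-0.016],
  [0,0,0,0,0],
])

```text
clock: 8.18
eef_pos: [0.4251, -0.3959, 0.1376]
eef_rot: [-0.021, 1.0, 0.0, 0.0]
ft_force: [0.2, 0.3, -0.3]
opening: 0.0285
gripper_force: 40.0
```

Run:
```python
from h import *
im,c=snap('wrist','w4.png'); go(.4255,-.3965,.03,92.5)
np.save('c4.npy',c)
```

```text
pos [ 0.4253 -0.3955  0.1376] head 92.45 q [-0.88  0.47 -0.17  0.92  0.   -0.92] t 8.2 -> cm [-1.000e-02 -1.100e-01  1.076e+01] norm 10.8 twist -0.0008 F [ 0.2  0.3 -0.3]
```

View pics/w4.png

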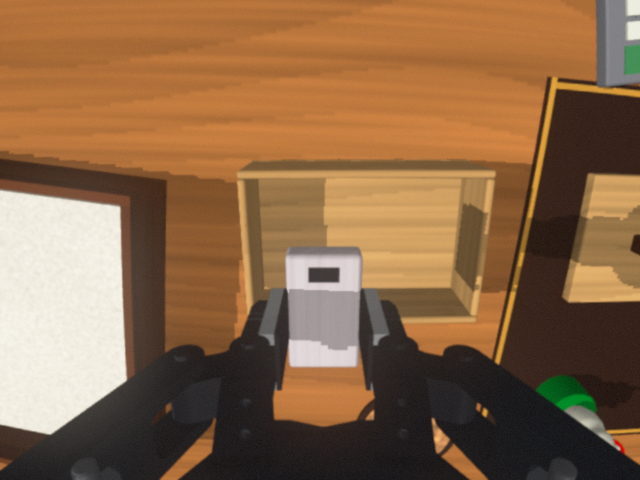

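Run:
```python
from h import *
c=np.load('c4.npy',allow_pickle=True).item()
P=[onplane(c,*p,.05)[:2] for p in [(238,172),(495,171),(477,321)]]; print(np.round(P,4)); a,b,d=P
print('ctr',(a+d)/2,'len',np.linalg.norm(b-a),np.linalg.norm(d-b),'head',np.degrees(np.arctan2(*(b-a)[::-1])))
```

```text
[[ 0.3807 -0.4467]
 [ 0.3735 -0.2996]
 [ 0.4712 -0.2938]]
ctr [ 0.42593356 -0.37024364] len 0.14731861410028296 0.09783701118540922 head 92.7701863709152
```

Picture w4 shows the drive held at (323,305) with the box rim around it, from (238,172) to (495,171) and (477,321). There is room to lower it.

Call:
move_arm([
  [0,0,0,4,0],
  [0,0,0,4,0],
  [0,0,0,3,0],
  [0,0,0,0,0],
  [0.45,0,0,0,0],
  [0.45,0,0,0,0],
  [0.45,0,0,0,0],
  [0.45,0,0,-4,0],
  [0.45,0,0,-4,0],
  [0.6,0,0,-3,0],
  [0.65,0,0,0,0],
])

```text
clock: 9.6
eef_pos: [0.4262, -0.3977, 0.1402]
eef_rot: [-0.022, 1.0, -0.002, 0.002]
ft_force: [-0.6, 0.3, -1.2]
opening: 0.0556
gripper_force: 0.0
```

Run:
```python
from h import *
im,c=snap('wrist','w5.png'); go(.578,-.0036,.12,148.2)
```

```text
pos [ 0.4254 -0.3969  0.1385] head 92.52 q [-0.88  0.47 -0.17  0.92 -0.   -0.92] t 9.7 -> cm [-16.97  38.62   1.8 ] norm 42.2 twist -0.9718 F [-0.7  0.  -0.4]
```

Call:
move_arm([
  [0.65,-2.12,4.83,0,0],
  [0.65,-2.12,4.83,0,0],
  [0.65,-2.12,4.83,0,0],
  [0.65,-2.12,4.83,0,0],
  [0.65,-2.12,4.83,0,0],
  [0.65,-2.12,4.83,0,0],
  [0.65,-2.12,4.83,0,0],
  [0.65,-2.12,4.83,0,0],
  [0.65,0,0,0.3,-0.162],
  [0.65,0,0,0.3,-0.162],
  [0.65,0,0,0.3,-0.162],
  [0.65,0,0,0.3,-0.162],
  [0.65,0,0,0.3,-0.162],
  [0.65,0,0,0.3,-0.162],
  [0.65,0,0,0,0],
  [0.65,0,0,0,0],
])

```text
clock: 11.65
eef_pos: [0.577, -0.0028, 0.1188]
eef_rot: [-0.485, 0.875, 0.0, -0.0]
ft_force: [-0.6, -0.4, -0.1]
opening: 0.0556
gripper_force: 0.0
```

Run:
```python
from h import *
im,c=snap('wrist','w6.png')
for k in blobs(im,lambda h,s,v:(s<60)&(v>130),(150,60,500,330))[:3]:
    r=rect(c,k,.012); print(cen(k),r); 
go(.578,-.0036,.0194,148.2)
```

```text
(319.977335319879, 235.11707074811503) (array([ 0.57767987, -0.00470917]), (54.01754379272461, 31.192806243896484), 57.99105453491211)
(474.22911208151373, 131.85152838427948) (array([ 0.45890088, -0.0072225 ]), (32.56868362426758, 19.71664810180664), 3.911454677581787)
(233.4456207892204, 311.24863650946423) (array([0.65806665, 0.0097637 ]), (36.32444763183594, 10.30066967010498), 32.25756072998047)
pos [ 0.5772 -0.0028  0.119 ] head 148.05 q [-0.13  0.49 -0.21  0.88  0.   -1.14] t 11.7 -> cm [ 0.02 -0.12  9.96] norm 10.0 twist -0.0026 F [-0.7 -0.9 -0.1]
```

Call:
move_arm([
  [0.65,0,-0.1,4,0],
  [0.65,0,0,4,0],
  [0.65,0,0,1.9,0],
  [0.65,0,0,0,0],
  [0.0,0,0,0,0],
  [0.0,0,0,0,0],
  [0.0,0,0,0,0],
  [0.0,0,0,0,0],
  [0,0,0,-2,0],
  [0,0,0,-4,0.161],
  [0,0,0,-4,0.161],
  [0,0,0,-2,0.161],
  [0,0,0,0,0.161],
  [0,0,0,0,0.161],
  [0,0,0,0,0.161],
  [0,0,0,0,0],
])

```text
clock: 13.7
eef_pos: [0.5784, -0.0033, 0.1408]
eef_rot: [-0.026, 1.0, -0.0, 0.0]
ft_force: [0.4, 0.2, -1.1]
opening: 0.028
gripper_force: 39.6
```

Run:
```python
from h import *
go(.426,-.340,.1385,92.7)
```

```text
pos [ 0.5784 -0.0033  0.1408] head 92.93 q [-0.13  0.47 -0.18  0.93  0.   -0.18] t 13.7 -> cm [ 16.94 -32.85   0.22] norm 37.0 twist 0.004 F [ 0.4  0.2 -1.1]
```

Call:
move_arm([
  [0,2.42,-4.69,0,0],
  [0,2.42,-4.69,0,0],
  [0,2.42,-4.69,0,0],
  [0,2.42,-4.69,0,0],
  [0,2.42,-4.69,0,0],
  [0,2.42,-4.69,0,0],
  [0,2.42,-4.69,0,0],
  [0,0,0,0,0],
  [0,0,0,0,0],
])

```text
clock: 14.82
eef_pos: [0.4255, -0.3394, 0.1404]
eef_rot: [-0.026, 1.0, 0.0, 0.0]
ft_force: [0.5, 1.1, -1.0]
opening: 0.028
gripper_force: 39.7
```

Run:
```python
from h import *
im,c=snap('wrist','w7.png'); go(.426,-.340,.0285,92.7)
```

```text
pos [ 0.4258 -0.3389  0.1404] head 93.01 q [-0.81  0.41 -0.27  0.89  0.   -0.86] t 14.9 -> cm [-0.02 -0.12 11.19] norm 11.2 twist 0.0054 F [ 0.1  0.6 -0.5]
```

View pics/w7.png

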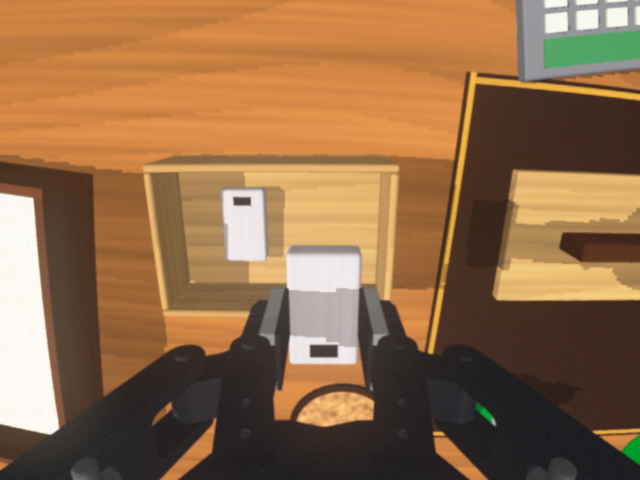

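Picture w7 shows drive A in the box at (245,224). Drive B is held at (323,305), over the free right half.

Call:
move_arm([
  [0,0,-0.1,4,0],
  [0,0,0,4,0],
  [0,0,0,3.2,0],
  [0,0,0,0,0],
  [0.42,0,0,0,0],
  [0.42,0,0,0,0],
  [0.42,0,0,0,0],
  [0.42,0,0,-4,0],
  [0.42,0,0,-4,0],
  [0.6,0,0,-3,0],
  [0.6,0,0,-3,0],
  [0.6,0,0,-3,0],
  [0.6,0,0,0,0],
  [0.6,0,0,0,0],
])

```text
clock: 16.62
eef_pos: [0.4254, -0.3405, 0.198]
eef_rot: [-0.025, 1.0, 0.0, -0.0]
ft_force: [-0.3, 1.0, 0.4]
opening: 0.0513
gripper_force: 0.0
```

```bash
cat > box.py <<'E'
from h import *
import sys
im,c=snap('wrist',sys.argv[1]); np.save('cb.npy',c)
go(.4239,-.1298,.2,182)
go(.4239,-.1298,.2,2)
E
python3 box.py w8.png
```

```text
pos [ 0.4251 -0.3403  0.1976] head 92.87 q [-0.81  0.36 -0.18  1.03 -0.   -0.86] t 16.7 -> cm [-0.93 21.03 -0.22] norm 21.1 twist -1.5556 F [0.5 0.8 0.3]
pos [ 0.4251 -0.3403  0.1976] head 92.87 q [-0.81  0.36 -0.18  1.03 -0.   -0.86] t 16.7 -> cm [-0.93 21.03 -0.22] norm 21.1 twist -1.5556 F [0.5 0.8 0.3]
```

View pics/w8.png

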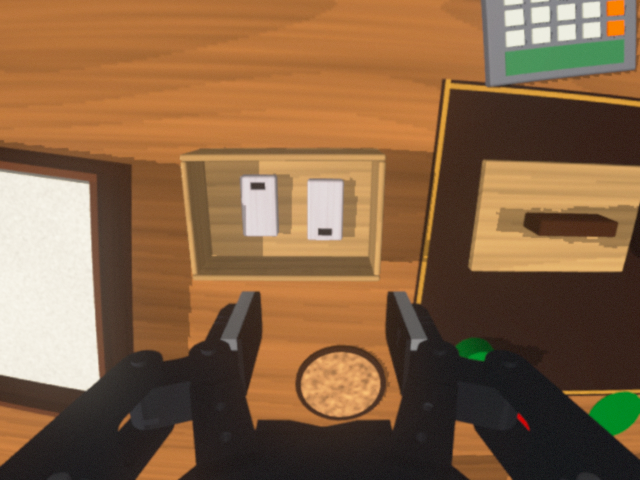

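Picture w8 shows both drives flat in the box, at (260,205) and (325,209). The rim corners are (181,157), (385,156), (380,278) and (192,277).

Run:
```python
from h import *
c=np.load('cb.npy',allow_pickle=True).item(); c4=np.load('c4.npy',allow_pickle=True).item()
P=np.array([onplane(c,*p,.05)[:2] for p in [(181,157),(385,156),(380,278),(192,277)]]); a,b,d,e=P
print(P.round(4),'ctr',P.mean(0),[np.linalg.norm(P[i]-P[i-1]).round(4) for i in range(4)],'head',np.degrees(np.arctan2(*(b-a)[::-1])),np.degrees(np.arctan2(*(d-e)[::-1])))
for p,q in [((238,172),(181,157)),((495,171),(385,156)),((477,321),(380,278))]: print(cross(ray(c4,*p),ray(c,*q)))
im=cv2.imread('pics/w8.png'); 
# lid top rect & handle
k=blobs(im,lambda h,s,v:(h>8)&(h<30)&(v>140)&(s>50),(455,150,640,285))[0]; print(k.reshape(-1,2).min(0))
```

```text
[[ 0.3818 -0.4462]
 [ 0.3742 -0.299 ]
 [ 0.4695 -0.2936]
 [ 0.4764 -0.4431]] ctr [ 0.42547853 -0.37047693] [np.float64(0.0946), np.float64(0.1474), np.float64(0.0955), np.float64(0.1497)] head 92.9583726286056 92.62929769195136
(array([ 0.38195424, -0.44792674,  0.04498155]), np.float64(0.001010201772841866))
(array([ 0.3741076 , -0.2986161 ,  0.04791852]), np.float64(0.0006105832188734191))
(array([ 0.46997478, -0.2939516 ,  0.05072036]), np.float64(0.0015527222684502218))
[469 160]
```

Call:
move_arm([
  [0.6,-0.23,5.26,0,0],
  [0.6,-0.23,5.26,0,0],
  [0.6,-0.23,5.26,0,0],
  [0.6,-0.23,5.26,0,0],
  [0.6,0,0,0,0.176],
  [0.6,0,0,0,0.176],
  [0.6,0,0,0,0.176],
  [0.6,0,0,0,0.176],
  [0.6,0,0,0,0.176],
  [0.6,0,0,0,0.176],
  [0.6,0,0,0,0.176],
  [0.6,0,0,0,0.176],
  [0.6,0,0,0,0.176],
  [0.6,0,0,0,0],
  [0.6,0,0,0,0],
])

```text
clock: 18.55
eef_pos: [0.4239, -0.1299, 0.1978]
eef_rot: [0.693, 0.721, -0.0, -0.0]
ft_force: [-1.0, 0.1, -0.5]
opening: 0.0514
gripper_force: 0.0
```

Run:
```python
from h import *
im,c=snap('wrist','w9.png'); np.save('c9.npy',c)
for k in blobs(im,lambda h,s,v:(h>8)&(h<30)&(v>140)&(s>50),(200,100,450,330))[:1]: print(cen(k),rect(c,k,.010),cv2.boundingRect(k))
for k in blobs(im,lambda h,s,v:(v<110)&(s>60),(290,160,350,300))[:3]: print('handle',cen(k),rect(c,k,.038),cv2.boundingRect(k))
go(.4239,-.1298,.031,2)
```

```text
(324.9302771713964, 200.40420553019777) (array([ 0.42416223, -0.13014304]), (150.9254608154297, 101.27803039550781), 92.0089168548584) (263, 116, 126, 173)
pos [ 0.424 -0.13   0.198] head 2.3 q [-0.46  0.17 -0.44  0.96 -0.    1.07] t 18.6 -> cm [1.00e-02 0.00e+00 1.67e+01] norm 16.7 twist 0.0053 F [-0.1 -0.8 -0.4]
```

View pics/w9.png

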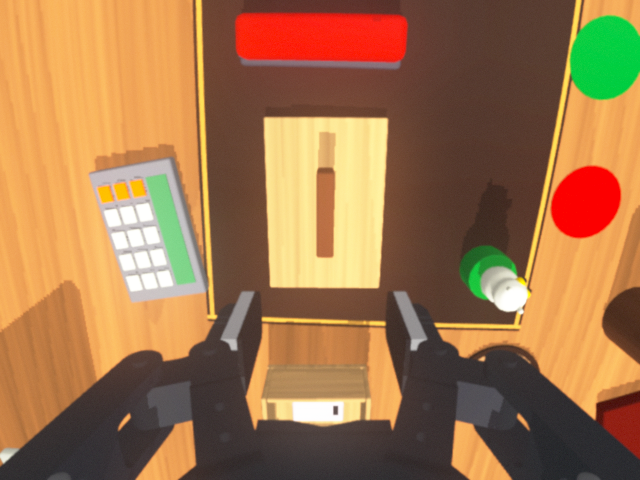

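Picture w9 shows the lid (325,200) square to the gripper, with its handle (325,213) centred between the fingers. I'll descend and grip.

Call:
move_arm([
  [0.6,0,0,5,0.005],
  [0.6,0,0,5,0],
  [0.6,0,0,5,0],
  [0.6,0,0,1.6,0],
  [0.6,0,0,0,0],
  [0.0,0,0,0,0],
  [0.0,0,0,0,0],
  [0.0,0,0,0,0],
  [0.0,0,0,0,0],
  [0.0,0,0,0,0],
], squeeze=80)

```text
clock: 19.85
eef_pos: [0.425, -0.1305, 0.0335]
eef_rot: [0.696, 0.718, 0.0, 0.001]
ft_force: [-1.1, 0.6, 8.0]
opening: 0.0123
gripper_force: 79.2
```

Call:
move_arm([
  [0,0,0,-2,0],
  [0,0,0,-4,0],
  [0,0,0,-4,0],
  [0,-4.78,0,0,0],
  [0,-4.78,0,0,0],
  [0,-4.78,0,0,0],
  [0,-4.78,0,0,0],
  [0,-4.78,0,0,0],
  [0,0,0,0,-0.014],
  [0,0,0,0,0],
  [0,0,0,0,0],
])

```text
clock: 21.22
eef_pos: [0.4318, -0.3678, 0.1325]
eef_rot: [0.69, 0.723, 0.0, -0.0]
ft_force: [0.4, 0.3, -1.6]
opening: 0.0125
gripper_force: 78.7
```

Run:
```python
from h import *
im,c=snap('wrist','w10.png'); np.save('c10.npy',c)
go(.426,-.3695,.09,2.8)
```

```text
pos [ 0.4319 -0.3678  0.1325] head 2.69 q [-0.83  0.46 -0.22  0.9   0.    0.69] t 21.3 -> cm [-0.14 -0.6   4.25] norm 4.3 twist -0.0018 F [ 1.  -0.4 -2.8]
```

View pics/w10.png

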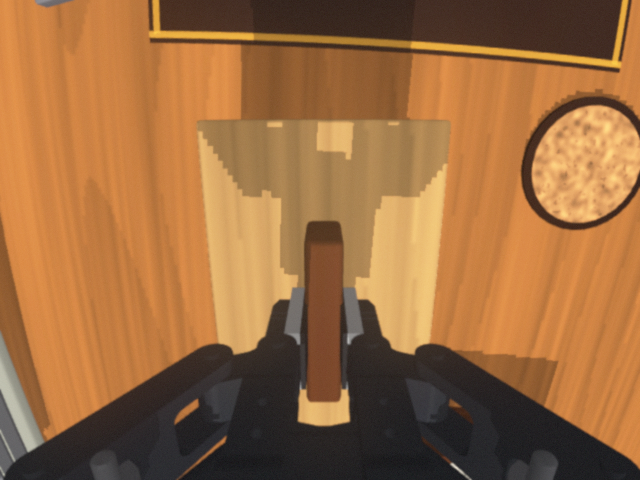

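Picture w10 shows the lid held over the box and covering it, with its edge on row 121 between the corners (197,121) and (450,121). I'll refine the rim position with one enlarged montage of w2 and w8.

Run:
```python
from h import *
a=cv2.imread('pics/w2.png'); b=cv2.imread('pics/w8.png')
def patch(im,u,v): return cv2.resize(im[v-16:v+16,u-20:u+20],None,fx=5,fy=5,interpolation=cv2.INTER_NEAREST)[:, :198]
r=[]
for im,pts in((a,[(129,160),(248,152),(256,231),(141,236)]),(b,[(181,157),(385,156),(380,278),(192,277)])):
    r.append(np.hstack([patch(im,*p) for p in pts]))
m=np.vstack(r); cv2.imwrite('pics/m1.png',m); print(m.shape)
c=np.load('c10.npy',allow_pickle=True).item()
print([onplane(c,*p,.112).round(4) for p in((197,121),(450,121))])
```

```text
(320, 792, 3)
[array([ 0.3794, -0.2953,  0.112 ]), array([ 0.4755, -0.2908,  0.112 ])]
```

View pics/m1.png

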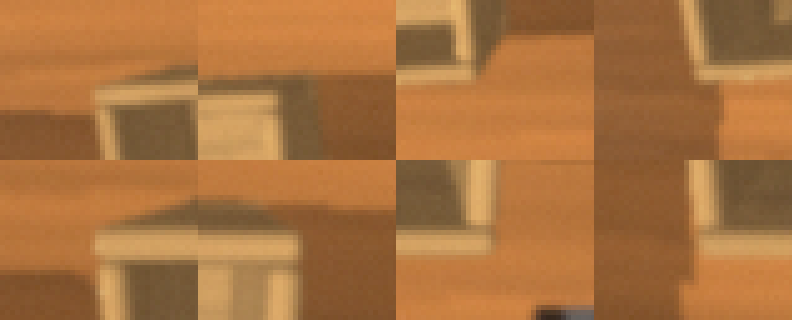

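The montage shows the rim's outer corners sharply. In w2 they are (127.6,162.2), (245.4,154.6), (251.6,230.8) and (141.6,236). In w8 they are (179.8,155.4), (385.4,155), (379.2,280.8) and (192.6,280.2).

Run:
```python
from h import *
np.set_printoptions(precision=4,suppress=True)
C=[np.load(f,allow_pickle=True).item() for f in('c2.npy','cb.npy')]
W=[[(127.6,162.2),(245.4,154.6),(251.6,230.8),(141.6,236)],[(179.8,155.4),(385.4,155),(379.2,280.8),(192.6,280.2)]]
for c,w in zip(C,W):
    P=np.array([onplane(c,u-.5,v-.5,.05)[:2] for u,v in w]); a,b,d,e=P
    print(P.mean(0),[np.linalg.norm(P[i]-P[i-1]).round(4) for i in range(4)],np.degrees(np.arctan2(*(b-a)[::-1])),np.degrees(np.arctan2(*(d-e)[::-1])))
for p,q in zip(*W): print(cross(ray(C[0],p[0]-.5,p[1]-.5),ray(C[1],q[0]-.5,q[1]-.5)))
go(0.426,-.3695,.09,2.8)
```

```text
[ 0.4263 -0.3698] [np.float64(0.0977), np.float64(0.1506), np.float64(0.0982), np.float64(0.1483)] 92.93313144080032 92.76506831518473
[ 0.4259 -0.371 ] [np.float64(0.0985), np.float64(0.1484), np.float64(0.0985), np.float64(0.149)] 92.78189289997208 92.7682641108514
(array([ 0.3814, -0.4493,  0.045 ]), np.float64(0.000859701570186659))
(array([ 0.3741, -0.2979,  0.0424]), np.float64(0.00043002527238789414))
(array([ 0.472 , -0.2942,  0.049 ]), np.float64(2.8155655001412203e-05))
(array([ 0.4803, -0.4443,  0.0463]), np.float64(0.0006097331243696281))
pos [ 0.4319 -0.3678  0.1325] head 2.69 q [-0.83  0.46 -0.22  0.9   0.    0.69] t 21.3 -> cm [-0.14 -0.6   4.25] norm 4.3 twist -0.0018 F [ 1.  -0.4 -2.8]
```

Call:
move_arm([
  [0,-0.25,-0.51,0,-0.002],
  [0,0,0,2,0],
  [0,0,0,2,0],
  [0,0,0,0.3,0],
  [0,0,0,0,0],
  [0,0,0,0,0],
])

```text
clock: 22.02
eef_pos: [0.4273, -0.3721, 0.0902]
eef_rot: [0.69, 0.724, -0.0, 0.001]
ft_force: [-1.0, -0.1, -2.5]
opening: 0.0123
gripper_force: 78.6
```

Run:
```python
from h import *
go(.4269,-.3705,.0835,2.8)
```

```text
pos [ 0.4273 -0.3721  0.0902] head 2.76 q [-0.85  0.5  -0.27  0.8  -0.    0.68] t 22.0 -> cm [ 0.17 -0.03  0.67] norm 0.7 twist -0.0008 F [-1.  -0.1 -2.5]
```

Call:
move_arm([
  [0,0.14,0,0.3,0],
  [0,0,0,0.2,0],
  [0,0,0,0,0],
  [0,0,0,0,0],
])

```text
clock: 22.52
eef_pos: [0.4268, -0.3703, 0.0843]
eef_rot: [0.69, 0.724, -0.0, -0.0]
ft_force: [-0.2, 0.4, -2.2]
opening: 0.0124
gripper_force: 78.6
```

Run:
```python
from h import *
for i in range(4): camera('top'); go(.4269,-.3705,.0835,2.8)
```

```text
pos [ 0.4268 -0.3704  0.0844] head 2.75 q [-0.84  0.5  -0.28  0.78 -0.    0.68] t 22.6 -> cm [-0.01  0.01  0.09] norm 0.1 twist -0.0008 F [-0.1  0.3 -2.6]
pos [ 0.4269 -0.3704  0.0844] head 2.75 q [-0.84  0.5  -0.28  0.78 -0.    0.68] t 22.6 -> cm [-0.01  0.    0.09] norm 0.1 twist -0.0008 F [ 0.9 -0.7 -2.6]
pos [ 0.4268 -0.3704  0.0843] head 2.75 q [-0.84  0.5  -0.28  0.78 -0.    0.68] t 22.7 -> cm [-0.01  0.01  0.08] norm 0.1 twist -0.0009 F [ 0.1 -0.  -1.9]
pos [ 0.4268 -0.3704  0.0844] head 2.75 q [-0.84  0.5  -0.28  0.78  0.    0.68] t 22.7 -> cm [-0.02  0.01  0.09] norm 0.1 twist -0.0009 F [-0.7  0.5 -4.3]
```

Call:
move_arm([
  [0,0,0,0.1,0],
  [0,0,0,0,0],
])

```text
clock: 22.98
eef_pos: [0.4269, -0.3704, 0.0836]
eef_rot: [0.69, 0.724, -0.0, 0.0]
ft_force: [0.2, 0.9, 2.3]
opening: 0.012
gripper_force: 79.2
```

Call:
move_arm([
  [0,0,0,0.1,0],
  [0,0,0,0,0],
])

```text
clock: 23.22
eef_pos: [0.4269, -0.3704, 0.0835]
eef_rot: [0.69, 0.724, -0.0, 0.0]
ft_force: [-3.4, 4.8, 14.3]
opening: 0.0119
gripper_force: 81.0
```

Contact made. I'll release and rise.

Call:
move_arm([
  [0,0,0,-0.05,0],
  [0.35,0,0,0,0],
  [0.35,0,0,0,0],
  [0.35,0,0,0,0],
  [0.35,0,0,-4,0],
  [0.5,0,0,-5,0],
  [0.5,0,0,-5,0],
  [0.5,0,0,0,0],
  [0.5,0,0,0,0],
])

```text
clock: 24.35
eef_pos: [0.4266, -0.3701, 0.2222]
eef_rot: [0.69, 0.724, 0.0, -0.0]
ft_force: [-0.0, 0.7, 0.1]
opening: 0.0424
gripper_force: 0.0
```

Run:
```python
from h import *
im,c=snap('wrist','w11.png'); np.save('c11.npy',c)
for k in blobs(im,lambda h,s,v:(h>16)&(h<30)&(v>140)&(s>50),(180,60,470,330))[:2]: print(cen(k),rect(c,k,.060),cv2.boundingRect(k))
go(.43,.115,.25,2)
```

```text
(323.90799109277856, 205.81134923481585) (array([ 0.42613745, -0.36948727]), (148.24093627929688, 98.5631332397461), 92.86818504333496) (258, 117, 133, 183)
(432.6810256410256, 62.71128205128204) (array([ 0.48702155, -0.25328352]), (76.0333480834961, 3.9559884071350098), 0.007364976219832897) (364, 60, 106, 8)
pos [ 0.4263 -0.3698  0.2216] head 2.75 q [-0.84  0.38 -0.09  1.11 -0.    0.68] t 24.4 -> cm [48.41  2.69 -2.77] norm 48.6 twist 0.0131 F [ 0.1  0.2 -0.1]
```

View pics/w11.png

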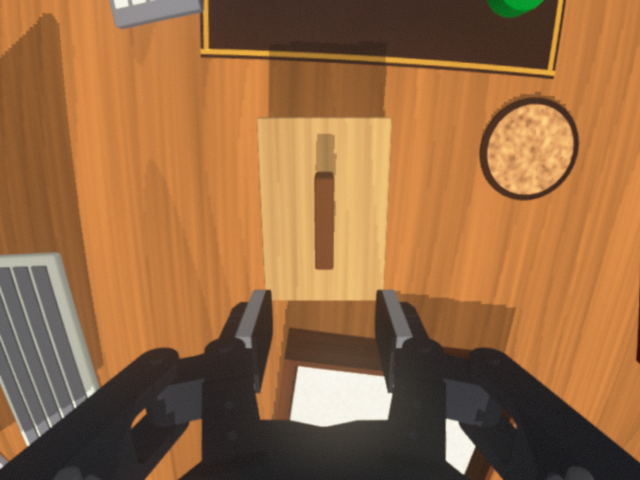

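Picture w11 shows the lid seated and square on the box, from (258,118) to (390,300), with no wall showing. It measures within 1 mm of the box centre. Next is the headset.

Call:
move_arm([
  [0.6,0,0,-5,0],
  [0.6,0,0,-5,0],
  [0.6,5.4,0.3,0,0],
  [0.6,5.4,0.3,0,0],
  [0.6,5.4,0.3,0,0],
  [0.6,5.4,0.3,0,0],
  [0.6,5.4,0.3,0,0],
  [0.6,5.4,0.3,0,0],
  [0.6,5.4,0.3,0,0],
  [0.6,5.4,0.3,0,0],
  [0.6,5.4,0.3,0,0],
  [0.6,0,0,0,0],
  [0.6,0,0,0,0],
])

```text
clock: 26.02
eef_pos: [0.43, 0.1163, 0.3218]
eef_rot: [0.69, 0.724, -0.001, -0.001]
ft_force: [0.2, -0.2, -0.1]
opening: 0.0511
gripper_force: 0.0
```

Run:
```python
from h import *
im,c=snap('wrist','w12.png'); np.save('c12.npy',c)
go(.43,.115,.3,2)
for k in blobs(im,lambda h,s,v:(s<50)&(v>150),(150,40,480,330))[:2]: print(cen(k),rect(c,k,.149),cv2.boundingRect(k))
cv2.imwrite('pics/m2.png',np.hstack([im[20:340,180:450],cv2.resize(cv2.imread('pics/w1.png')[160:250,310:470],(480,320*480//569),interpolation=cv2.INTER_CUBIC)[:,:480]]) if False else cv2.resize(im[20:340,170:470],None,fx=1.8,fy=1.8))
```

```text
pos [0.4302 0.1157 0.322 ] head 2.72 q [ 0.1   0.11 -0.19  1.28 -0.    1.62] t 26.1 -> cm [-0.07 -0.02  2.2 ] norm 2.2 twist 0.0126 F [-0.  -0.3  0.4]
(328.57962843146316, 186.98108266321594) (array([0.43212012, 0.13379111]), (128.67579650878906, 31.339811325073242), 94.86080408096313) (308, 107, 42, 159)
(239.35830618892507, 311.1064060803474) (array([0.3584834 , 0.02113494]), (45.86882400512695, 11.9612398147583), 68.01249694824219) (225, 292, 29, 38)
```

View pics/m2.png

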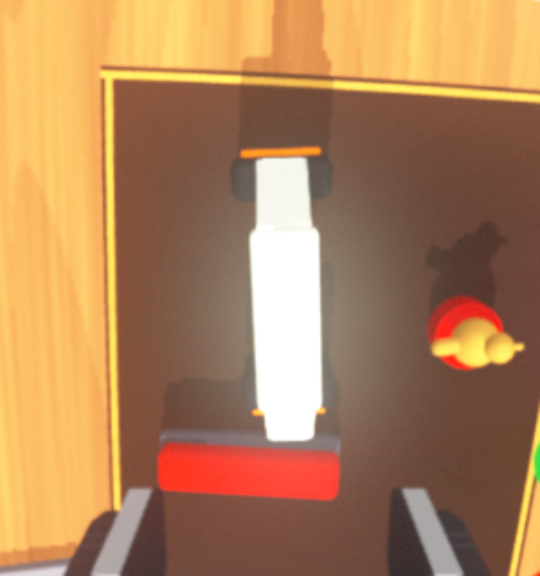

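Picture m2 is a crop of w12 at 1.8x. The crown's flat top has crop corners (249,231), (319,229), (321,408) and (258,410). The cups are below it, and the stapler sits at crop (250,470), close to the near cup.

Run:
```python
from h import *
np.set_printoptions(precision=4,suppress=True)
c=np.load('c12.npy',allow_pickle=True).item(); c1=np.load('c1.npy',allow_pickle=True).item()
Q=[(249,231),(319,229),(321,408),(258,410)]; Q=[(u/1.8+170-.3,v/1.8+20-.3) for u,v in Q]
P=np.array([onplane(c,*q,.149) for q in Q])[:,:2]; print(P,P.mean(0)); f=(P[0]+P[1])/2;n=(P[2]+P[3])/2; print('len',np.linalg.norm(f-n),'w',np.linalg.norm(P[0]-P[1]),np.linalg.norm(P[2]-P[3]),'head',np.degrees(np.arctan2(*(f-n)[::-1])))
o=onplane(c,250/1.8+170,231/1.8+20,.149)
W=[(437,204),(440,234),(359,239),(357,208)]
P=np.array([onplane(c1,*q,.149) for q in W])[:,:2]; print(P,P.mean(0))
m=np.mean(Q,0)
print('2view',cross(ray(c,*m),ray(c1,*np.mean(W,0))))
print('orange far',[onplane(c,u/1.8+170,v/1.8+20,.062) for u,v in((241,153),(321,150))],[onplane(c,u/1.8+170,v/1.8+20,.062) for u,v in((253,411),(326,410))])
# stand bar from w1
print('bar free/post in w1',onplane(c1,622,168,.152),onplane(c1,615,257,.152),'base',onplane(c1,547,190,.006))
```

```text
[[0.4143 0.1667]
 [0.4444 0.1691]
 [0.4508 0.0874]
 [0.4216 0.085 ]] [0.4328 0.1271]
len 0.08194596803604444 w 0.03020179605441982 0.029361840696093194 head 94.77796860005552
[[0.4132 0.1646]
 [0.4451 0.1705]
 [0.4504 0.0862]
 [0.4174 0.0833]] [0.4315 0.1262]
2view (array([0.4329, 0.1273, 0.1431]), np.float64(0.00020997960548000538))
orange far [array([0.4054, 0.2001, 0.062 ]), array([0.4485, 0.2038, 0.062 ])] [array([0.4178, 0.0525, 0.062 ]), array([0.4615, 0.0554, 0.062 ])]
bar free/post in w1 [0.3735 0.3552 0.152 ] [0.4711 0.3702 0.152 ] base [0.4258 0.3659 0.006 ]
```

Call:
move_arm([
  [0.6,5,0,0,0],
  [0.6,5,0,0,0],
  [0.6,5,0,0,0],
  [0.6,5,0,0,0],
  [0.6,0,0,0,0],
  [0.6,0,0,0,0],
])

```text
clock: 26.82
eef_pos: [0.4213, 0.3149, 0.3224]
eef_rot: [0.69, 0.723, -0.001, 0.0]
ft_force: [-0.6, -0.7, 0.2]
opening: 0.0512
gripper_force: 0.0
```

Run:
```python
from h import *
np.set_printoptions(precision=4,suppress=True)
im,c=snap('wrist','w13.png'); np.save('c13.npy',c)
go(.43,.115,.3,2)
I1=cv2.imread('pics/w1.png'); c1=np.load('c1.npy',allow_pickle=True).item()
for p in [(621,190),(618,230),(580,237),(560,120),(600,300)]: print(p,cv2.cvtColor(I1,cv2.COLOR_BGR2HSV)[p[1],p[0]])
f,b=proj(c,[.3735,.3570,.152]),proj(c,[.4705,.370,.152]); print('expected bar',f,b,'base',proj(c,[.4258,.3659,.006]))
H=cv2.cvtColor(im,cv2.COLOR_BGR2HSV)
mid=[int((f[i]+b[i])/2) for i in(0,1)]
for d in range(-30,31,3): print(d,H[mid[1]+d,mid[0]],end=' ')
```

```text
pos [0.4213 0.3147 0.3226] head 2.64 q [ 0.5   0.26  0.01  1.32 -0.    2.03] t 26.9 -> cm [-19.99  -0.05   2.27] norm 20.1 twist 0.0112 F [-0.1  0.3 -0. ]
(621, 190) [ 19 180 207]
(618, 230) [ 26 161 254]
(580, 237) [ 19 180 222]
(560, 120) [ 15 163 238]
(600, 300) [ 16 158 245]
expected bar (np.float64(265.800655631892), np.float64(157.3190729637886)) (np.float64(391.81920440185615), np.float64(146.36170624010487)) base (np.float64(330.49789880526674), np.float64(137.16345929575323))
-30 [174  31 124] -27 [178  24 125] -24 [174  29 124] -21 [178  27 125] -18 [175  26 126] -15 [174  31 123] -12 [  4  32 128] -9 [ 18 169 187] -6 [ 19 178 231] -3 [ 23 168 251] 0 [ 24 165 253] 3 [ 22 171 250] 6 [ 10  77 152] 9 [178  29 125] 12 [173  34 128] 15 [176  34 129] 18 [175  34 129] 21 [175  36 128] 24 [  4  50 137] 27 [ 13 164 185] 30 [ 14 170 186]
```

```bash
cat > st.py <<'E'
from h import *
np.set_printoptions(precision=4,suppress=True)
im=cv2.imread('pics/w13.png'); c=np.load('c13.npy',allow_pickle=True).item()
ks=blobs(im,lambda h,s,v:(h>=17)&(h<=30)&(s>140),(240,120,430,185))
k=max(ks,key=cv2.contourArea); print('bbox',cv2.boundingRect(k))
m=np.zeros(im.shape[:2],np.uint8); cv2.drawContours(m,[k],-1,255,-1)
pts=[]
for u in range(268,392,8):
    r=np.flatnonzero(m[:,u]); print(u,r.min(),r.max(),end='; '); pts.append((u,(r.min()+r.max())/2))
P=np.array([onplane(c,*p,.146)[:2] for p in pts]); print('\n',P)
B=blobs(im,lambda h,s,v:(s<70)&(v<170),(250,60,420,220))[0]; print('base',cv2.boundingRect(B))
(x,y),r=cv2.minEnclosingCircle(B); print(x,y,r,onplane(c,x,y,.008),'free end',onplane(c,cv2.boundingRect(k)[0],156,.146))
E
python3 st.py
```

```text
bbox (264, 130, 140, 37)
268 146 161; 276 145 166; 284 145 159; 292 144 159; 300 144 157; 308 143 157; 316 143 156; 324 142 156; 332 141 155; 340 141 155; 348 141 154; 356 140 154; 364 139 153; 372 130 153; 380 132 153; 388 135 153; 
 [[0.3744 0.3594]
 [0.3807 0.3581]
 [0.387  0.3611]
 [0.3933 0.3617]
 [0.3996 0.3628]
 [0.4058 0.3635]
 [0.4121 0.3642]
 [0.4184 0.3648]
 [0.4246 0.3659]
 [0.4309 0.3662]
 [0.4372 0.3669]
 [0.4434 0.3676]
 [0.4497 0.3687]
 [0.4557 0.3725]
 [0.462  0.372 ]
 [0.4684 0.3712]]
base (293, 97, 95, 46)
340.0 131.0 47.854042053222656 [0.4361 0.3733 0.008 ] free end [0.3712 0.3573 0.146 ]
```

```bash
python3 -c "
from h import *
go(.4351,.1003,.139,4.8)"
```

```text
pos [0.4213 0.3147 0.3226] head 2.64 q [ 0.5   0.26  0.01  1.32 -0.    2.03] t 26.9 -> cm [-21.47   0.4   18.37] norm 28.3 twist -0.0377 F [-0.1  0.3 -0. ]
```

Call:
move_arm([
  [0.75,-5.37,0.1,0,0],
  [0.75,-5.37,0.1,0,0],
  [0.75,-5.37,0.1,0,0],
  [0.75,-5.37,0.1,0,0],
  [0.75,0,0,4,-0.038],
  [0.75,0,0,4,0],
  [0.75,0,0,2,0],
  [0.75,0,0,0,0],
  [0.75,0,0,0,0],
])

```text
clock: 28.0
eef_pos: [0.4356, 0.1012, 0.2238]
eef_rot: [0.677, 0.736, 0.0, 0.001]
ft_force: [-0.0, -0.1, -0.5]
opening: 0.0643
gripper_force: 0.0
```

Run:
```python
from h import *
im,c=snap('wrist','w14.png'); np.save('c14.npy',c)
go(.4351,.1003,.139,4.8)
ks=blobs(im,lambda h,s,v:(s<50)&(v>225),(200,20,450,480)); k=ks[0]; print(cen(k),rect(c,k,.149),cv2.boundingRect(k))
```

```text
pos [0.4358 0.1014 0.224 ] head 4.88 q [ 0.06  0.16 -0.39  1.03 -0.    1.55] t 28.1 -> cm [-0.1 -0.1  8.5] norm 8.5 twist 0.0014 F [-0.7  0.4  0.8]
(323.5993030229354, 189.7635626874139) (array([0.43215506, 0.1347415 ]), (119.63096618652344, 29.19835090637207), 94.89958190917969) (296, 80, 56, 217)
```

Call:
move_arm([
  [0.75,-0.1,-0.1,4,0],
  [0.75,0,0,3,0],
  [0.75,0,0,1.5,0],
  [0.75,0,0,0,0],
  [0.0,0,0,0,0],
  [0.0,0,0,0,0],
  [0.0,0,0,0,0],
  [0.0,0,0,0,0],
  [0.0,0,0,0,0],
], squeeze=100)

```text
clock: 29.18
eef_pos: [0.4354, 0.1008, 0.1391]
eef_rot: [0.676, 0.737, 0.001, 0.001]
ft_force: [0.9, -0.6, 7.1]
opening: 0.0281
gripper_force: 98.9
```

Call:
move_arm([
  [0,0,0,-1,0],
  [0,0,0,-3,0],
  [0,0,0,-4,0],
  [0,0,0,-4,0],
  [0,0,0,-4,0],
  [0,0,0,-3,0],
  [0,0,0,0,-0.038],
  [0,0,0,0,0],
])

```text
clock: 30.18
eef_pos: [0.4341, 0.1007, 0.3285]
eef_rot: [0.662, 0.75, 0.0, 0.0]
ft_force: [0.6, -0.4, -2.4]
opening: 0.0282
gripper_force: 99.2
```

Run:
```python
from h import *
im,c=snap('wrist','w15.png'); np.save('c15.npy',c)
go(.4294,.3395,.33,7.1)
ks=blobs(im,lambda h,s,v:(s<50)&(v>225),(200,20,450,300)); k=ks[0]; print(cen(k),cv2.boundingRect(k))
```

```text
pos [0.434  0.1007 0.3281] head 7.06 q [ 0.06  0.1  -0.17  1.29 -0.    1.51] t 30.2 -> cm [23.75  2.48 -0.19] norm 23.9 twist -0.0007 F [-0.4  0.9 -2.5]
(326.19687426132174, 223.7722576787775) (284, 150, 85, 150)
```

Call:
move_arm([
  [0,2.75,0.3,0,0],
  [0,4,0.42,0,0],
  [0,5,0.52,0,0],
  [0,5,0.52,0,0],
  [0,4,0.42,0,0],
  [0,3,0.3,0,0],
  [0,0,0,0,0],
  [0,0,0,0,0],
  [0,0,0,0,0],
])

```text
clock: 31.35
eef_pos: [0.4295, 0.3386, 0.3279]
eef_rot: [0.662, 0.749, -0.0, 0.0]
ft_force: [0.8, -0.5, -1.4]
opening: 0.0287
gripper_force: 99.1
```

Run:
```python
from h import *
go(.4294,.3395,.18,7.1)
im,c=snap('wrist','w16.png'); np.save('c16.npy',c); snap('side','s16.png')
print('expected far crown corners at z=tcp+.01', [proj(c,[.4294-.0036+dx,.3395+.0263+dy,.338]) for dx,dy in((-.02,.04),(.01,.044))])
H=cv2.cvtColor(im,cv2.COLOR_BGR2HSV); ks=blobs(im,lambda h,s,v:(s<50)&(v>225),(200,20,450,300)); k=ks[0]; print(cv2.boundingRect(k),cv2.minAreaRect(k))
```

```text
pos [0.4295 0.3386 0.3279] head 7.04 q [ 0.53  0.3   0.08  1.35 -0.    1.98] t 31.4 -> cm [ 0.09  0.   14.79] norm 14.8 twist -0.0011 F [ 0.8 -0.5 -1.4]
expected far crown corners at z=tcp+.01 [(np.float64(275.70905619639456), np.float64(139.93781126533872)), (np.float64(375.3577781565692), np.float64(138.98508989675378))]
(290, 227, 77, 73) ((328.0, 263.0), (72.0, 76.0), 90.0)
```

Call:
move_arm([
  [0,0.08,0,3,0],
  [0,0,0,4,0],
  [0,0,0,4,0],
  [0,0,0,3,0],
  [0,0,0,2,0],
  [0,0,0,0,0],
  [0,0,0,0,0],
])

```text
clock: 32.33
eef_pos: [0.43, 0.3404, 0.1688]
eef_rot: [0.662, 0.749, 0.001, 0.0]
ft_force: [-0.3, 1.2, -0.9]
opening: 0.0281
gripper_force: 99.1
```

Run:
```python
from h import *
go(.4294,.3395,.156,7.1); im,c=snap('side','s17.png')
cv2.imwrite('pics/s17c.png',cv2.resize(im[140:300,120:320],None,fx=3.5,fy=3.5,interpolation=cv2.INTER_CUBIC))
```

```text
pos [0.43   0.3404 0.1688] head 7.08 q [ 0.54  0.39 -0.22  0.96 -0.    1.98] t 32.3 -> cm [-0.08 -0.07  1.28] norm 1.3 twist -0.0004 F [-0.3  1.2 -0.9]
```

Call:
move_arm([
  [0,0,0,0.5,0],
  [0,0,0,0,0],
])

```text
clock: 32.62
eef_pos: [0.4293, 0.3403, 0.1628]
eef_rot: [0.662, 0.75, 0.0, 0.0]
ft_force: [0.6, 0.1, -1.6]
opening: 0.028
gripper_force: 99.2
```

Call:
move_arm([
  [0,0,0,0.4,0],
  [0,0,0,0,0],
])

```text
clock: 32.88
eef_pos: [0.4292, 0.3402, 0.1585]
eef_rot: [0.662, 0.75, -0.0, -0.0]
ft_force: [0.2, 0.2, -2.2]
opening: 0.0281
gripper_force: 99.2
```

Call:
move_arm([
  [0,0,0,0.2,0],
  [0,0,0,0,0],
])

```text
clock: 33.12
eef_pos: [0.4293, 0.3403, 0.1567]
eef_rot: [0.662, 0.75, -0.0, -0.0]
ft_force: [-0.7, -0.3, -2.0]
opening: 0.028
gripper_force: 99.2
```

Call:
move_arm([
  [0,0,0,0.15,0],
  [0,0,0,0,0],
])

```text
clock: 33.38
eef_pos: [0.4295, 0.3404, 0.1559]
eef_rot: [0.662, 0.75, 0.0, 0.0]
ft_force: [-1.7, -1.2, 4.6]
opening: 0.0279
gripper_force: 100.2
```

Call:
move_arm([
  [0,0,0,0.1,0],
  [0,0,0,0,0],
])

```text
clock: 33.62
eef_pos: [0.4296, 0.3403, 0.1556]
eef_rot: [0.662, 0.75, 0.001, 0.0]
ft_force: [-3.1, -3.4, 13.2]
opening: 0.0283
gripper_force: 101.2
```

Contact came at the expected height. Releasing.

Call:
move_arm([
  [0,0,0,-0.1,0],
  [0.5,0,0,0,0],
  [0.5,0,0,0,0],
  [0.5,0,0,0,0],
  [0.5,0,0,0,0],
  [0.5,0,0,-2,0],
  [0.5,0,0,-4,0],
  [0.5,0,0,-5,0],
  [0.5,0,0,-5,0],
  [0.5,0,0,0,0],
  [0.5,0,0,0,0],
])

```text
clock: 35.0
eef_pos: [0.4292, 0.3402, 0.3148]
eef_rot: [0.662, 0.75, -0.0, -0.0]
ft_force: [-1.0, 0.3, 0.1]
opening: 0.043
gripper_force: 0.0
```

Run:
```python
from h import *
im,c=snap('wrist','w18.png'); np.save('c18.npy',c); sd,cs=snap('side','s18.png'); tp,ct=snap('top','t18.png')
go(.628,.299,.25,90)
a=cv2.resize(im,(400,300)); b=cv2.resize(sd[120:300,150:390],(400,300)); d=cv2.resize(tp[190:370,80:320],(400,300)); e=cv2.resize(tp[150:400,340:560],(400,300))
cv2.imwrite('pics/m3.png',np.vstack([np.hstack([a,b]),np.hstack([d,e])]))
```

```text
pos [0.4288 0.34   0.314 ] head 7.1 q [0.54 0.31 0.05 1.32 0.   1.98] t 35.1 -> cm [-6.52 19.27  6.36] norm 21.3 twist -1.4468 F [ 0.4  0.2 -1. ]
```

View pics/m3.png

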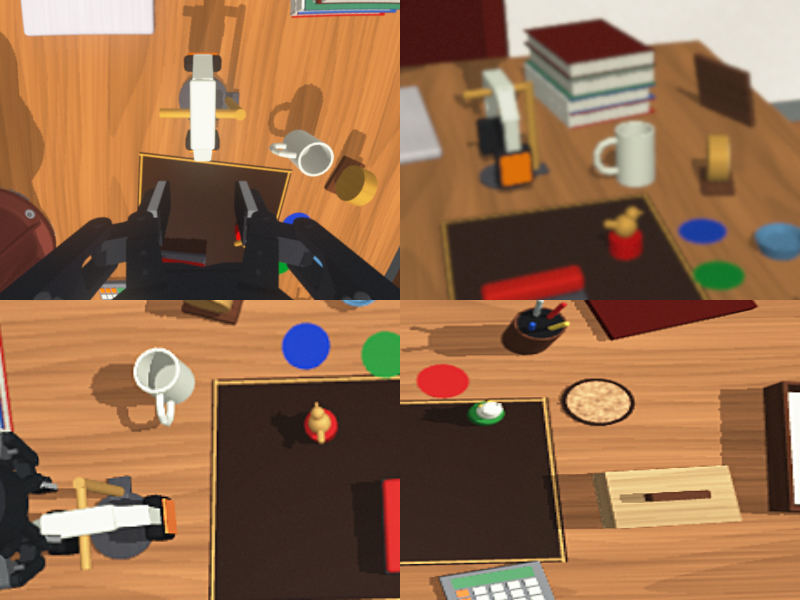

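Montage m3 shows the headset hanging level over the bar with the crown at wrist panel (203,110), the lid seated on the box in the bottom right panel, and the mug upright with its handle towards the robot. That was the last picture I may view, so from here I check by numbers.

Call:
move_arm([
  [1,-2.03,5.5,1,0],
  [1,-2.03,5.5,1,0],
  [1,-2.03,5.5,1,0],
  [1,0,0,0,-0.181],
  [1,0,0,0,-0.181],
  [1,0,0,0,-0.181],
  [1,0,0,0,-0.181],
  [1,0,0,0,-0.181],
  [1,0,0,0,-0.181],
  [1,0,0,0,-0.181],
  [1,0,0,0,-0.18],
  [1,0,0,0,0],
  [1,0,0,0,0],
])

```text
clock: 36.78
eef_pos: [0.6005, 0.3002, 0.2847]
eef_rot: [0.002, 1.0, -0.0, -0.0]
ft_force: [-0.4, -0.4, -0.3]
opening: 0.0854
gripper_force: 0.0
```

```bash
cat > mug.py <<'E'
from h import *
import sys
np.set_printoptions(precision=4,suppress=True)
g=tuple(map(float,sys.argv[2:4])); im,c=snap('wrist',sys.argv[1]); 
u,v=proj(c,[*g,.085]); roi=[int(max(0,min(q,L))) for q,L in((u-110,640),(v-110,480),(u+110,640),(v+90,480))]
for k in blobs(im,lambda h,s,v:(s<50)&(v>115),roi,300)[:2]:
    P=np.array([onplane(c,*p[0],.085)[:2] for p in k]); print(cv2.boundingRect(k),'roi',roi,'x',P[:,0].min(),P[:,0].max(),'y',P[:,1].min(),P[:,1].max(),'centre est',P[:,0].max()-.03,(P[:,1].min()+P[:,1].max())/2)
    far=P[P[:,0]>P[:,0].max()-.03]
    A=np.c_[2*far,np.ones(len(far))]; s=np.linalg.lstsq(A,(far**2).sum(1),rcond=None)[0]; print('circle',s[:2],np.sqrt(s[2]+s[:2]@s[:2]), 'handle tip',P[P[:,0].argmin()])
go(*g,.05,90)
E
python3 mug.py w19.png .628 .299
```

```text
(295, 150, 66, 108) roi [212, 125, 432, 325] x 0.5519402938653665 0.648926209681514 y 0.2742571395838241 0.33282249599771424 centre est 0.618926209681514 0.30353981779076916
circle [0.62   0.3037] 0.029138492647536447 handle tip [0.5519 0.2989]
pos [0.6005 0.3002 0.2848] head 89.82 q [0.35 0.58 0.39 1.39 0.   0.36] t 36.8 -> cm [-2.76 -0.11 23.48] norm 23.6 twist -0.0031 F [-0.2 -0.5 -0.4]
```

Call:
move_arm([
  [1,-1.95,0.35,4,0],
  [1,0,0,5,0],
  [1,0,0,5,0],
  [1,0,0,0,0],
  [1,0,0,0,0],
])

```text
clock: 37.45
eef_pos: [0.6211, 0.3041, 0.1474]
eef_rot: [0.0, 1.0, 0.0, 0.001]
ft_force: [0.8, 0.3, 0.0]
opening: 0.0854
gripper_force: 0.0
```

```bash
python3 mug.py w20.png .620 .3037
```

```text
(269, 152, 109, 160) roi [213, 152, 433, 352] x 0.5611785073872407 0.6493081540727199 y 0.2743260850611782 0.33276142538850373 centre est 0.6193081540727199 0.303543755224841
circle [0.6204 0.3035] 0.028994955500244016 handle tip [0.5612 0.2972]
pos [0.6216 0.3043 0.1481] head 89.97 q [ 0.35  0.67  0.2   1.1  -0.    0.35] t 37.5 -> cm [ 0.19 -0.08  9.81] norm 9.8 twist -0.0004 F [ 0.6 -0.7  0.2]
```

Call:
move_arm([
  [1,0.1,-0.07,4,0],
  [1,0,0,4,0],
  [1,0,0,1.5,0],
  [1,0,0,0,0],
  [0.5,0,0,0,0],
  [0.5,0,0,0,0],
  [0.5,0,0,0,0],
  [0.5,0,0,0,0],
  [0.5,0,0,0,0],
], squeeze=40)

```text
clock: 38.62
eef_pos: [0.6205, 0.3036, 0.0526]
eef_rot: [-0.0, 1.0, 0.001, 0.002]
ft_force: [0.6, 0.1, 4.8]
opening: 0.0583
gripper_force: 42.2
```

Run:
```python
from h import *
go(.611,-.315,.18,90)
# coaster from w2,w8,w11 : cork centre; dark-rimmed disc 94 mm
I=cv2.imread('pics/w2.png'); c=np.load('c2.npy',allow_pickle=True).item()
from itertools import product
for f,cf,g in(('w2','c2',(.611,-.315)),('w11','c11',(.611,-.315))):
    I=cv2.imread(f'pics/{f}.png'); c=np.load(f'{cf}.npy',allow_pickle=True).item(); u,v=map(int,proj(c,[*g,.004])); print(f,u,v)
    R=75; ks=blobs(I,lambda h,s,v:(v<90),(max(u-R,0),v-R,min(u+R,640),v+R),200)
    for k in ks[:2]:
        P=np.array([onplane(c,*p[0],.004)[:2] for p in k]).astype(np.float32); (ctr,r)=cv2.minEnclosingCircle(P*1000); print(np.array(ctr)/1000,r,cv2.boundingRect(k))
```

```text
pos [0.6205 0.3036 0.0526] head 90.01 q [ 0.35  0.74  0.08  0.9  -0.    0.35] t 38.6 -> cm [  0.92 -61.85 -12.81] norm 63.2 twist 0.0002 F [0.6 0.1 4.8]
w2 248 308
[ 0.67833997 -0.41373721] 83.45986938476562 (173, 304, 42, 79)
[ 0.55099359 -0.22100525] 64.03050231933594 (295, 233, 28, 77)
w11 528 151
[ 0.61162335 -0.31345627] 46.59022903442383 (480, 98, 98, 101)
```

Call:
move_arm([
  [0.5,0,0,-2,0],
  [0.5,0,0,-4,0],
  [0.5,0,0,-4,0],
  [0.5,0,0,-4,0],
  [0.5,0.07,-5.14,0,0],
  [0.5,0.07,-5.14,0,0],
  [0.5,0.07,-5.14,0,0],
  [0.5,0.07,-5.14,0,0],
  [0.5,0.07,-5.14,0,0],
  [0.5,0.07,-5.14,0,0],
  [0.5,0.07,-5.14,0,0],
  [0.5,0.07,-5.14,0,0],
  [0.5,0.07,-5.14,0,0],
  [0.5,0.07,-5.14,0,0],
  [0.5,0.07,-5.14,0,0],
  [0.5,0.07,-5.14,0,0],
  [0.5,0,0,0,0],
  [0.5,0,0,0,0],
])

```text
clock: 40.88
eef_pos: [0.6108, -0.3135, 0.1907]
eef_rot: [0.0, 1.0, 0.0, 0.0]
ft_force: [0.1, 0.9, -1.8]
opening: 0.0584
gripper_force: 44.2
```

```bash
python3 -c "
from h import *
go(.6116,-.3135,.0575,90)"
```

```text
pos [ 0.6108 -0.3135  0.1907] head 89.99 q [-0.58  0.64  0.25  1.19  0.   -0.58] t 40.9 -> cm [-8.000e-02 -1.000e-02  1.332e+01] norm 13.3 twist -0.0002 F [ 0.1  0.9 -1.8]
```

Call:
move_arm([
  [0.5,-0.05,0,4,0],
  [0.5,0,0,4,0],
  [0.5,0,0,4,0],
  [0.5,0,0,1,0],
  [0.5,0,0,0.2,0],
  [0.5,0,0,0,0],
  [0.5,0,0,0,0],
])

```text
clock: 41.75
eef_pos: [0.6122, -0.3142, 0.0599]
eef_rot: [-0.0, 1.0, -0.001, 0.001]
ft_force: [-0.7, -0.0, -2.1]
opening: 0.0583
gripper_force: 44.2
```

Call:
move_arm([
  [0.5,0,0,0.15,0],
  [0.5,0,0,0,0],
])

```text
clock: 42.0
eef_pos: [0.6114, -0.3138, 0.057]
eef_rot: [-0.0, 1.0, -0.0, 0.0]
ft_force: [-0.2, 0.9, -2.4]
opening: 0.058
gripper_force: 44.2
```

Call:
move_arm([
  [0.5,0,0,0.1,0],
  [0.5,0,0,0,0],
])

```text
clock: 42.25
eef_pos: [0.6114, -0.3138, 0.0566]
eef_rot: [-0.0, 1.0, -0.0, 0.0]
ft_force: [-1.8, 1.7, 5.3]
opening: 0.0582
gripper_force: 44.7
```

Contact. I'll release and rise, then check the mug and find the owl.

Call:
move_arm([
  [0.8,0,0,0,0],
  [1,0,0,0,0],
  [1,0,0,0,0],
  [1,0,0,0,0],
  [1,0,0,-4,0],
  [1,0,0,-5,0],
  [1,0,0,-5,0],
  [1,0,0,-5,0],
  [1,0,0,-5,0],
  [1,0,0,0,0],
  [1,0,0,0,0],
])

```text
clock: 43.62
eef_pos: [0.6112, -0.3137, 0.2951]
eef_rot: [-0.0, 1.0, 0.0, -0.0]
ft_force: [-0.2, 0.8, -0.5]
opening: 0.0855
gripper_force: 0.0
```

```bash
sed -i 's/\.085/MZ/g; s/^g=tuple/MZ=float(sys.argv[4]) if len(sys.argv)>4 else .085\ng=tuple/' mug.py; python3 mug.py w21.png .6114 -.3138 .089
cat > fig.py <<'E'
from h import *
import sys
np.set_printoptions(precision=4,suppress=True)
red=lambda h,s,v:((h<6)|(h>174))&(s>150)&(v>60); green=lambda h,s,v:(h>50)&(h<75)&(s>120)&(v>35)
I={};C={}
for f,cf in [a.split(':') for a in sys.argv[1:]]:
    im=cv2.imread(f'pics/{f}.png'); c=np.load(cf+'.npy',allow_pickle=True).item()
    for n,fn in(('green',green),('red',red)):
        for k in blobs(im,fn,(0,0,640,480),80)[:5]:
            P=np.array([onplane(c,*p[0],.026)[:2] for p in k]).astype(np.float32); ctr,r=cv2.minEnclosingCircle(P*1000)
            print(f,n,np.round(cen(k)),'enclosing',np.array(ctr)/1000,round(r,1),'x',P.min(0),P.max(0))
E
python3 - <<'E'
from h import *
np.save('c21.npy',calibration('wrist'))
E
python3 fig.py w21:c21 w2:c2
```

```text
(290, 128, 67, 107) roi [213, 94, 433, 294] x 0.5448707962657167 0.639548033976302 y -0.3438968044205625 -0.2843180319835423 centre est 0.609548033976302 -0.31410741820205235
circle [ 0.6102 -0.3139] 0.02960923638450121 handle tip [ 0.5449 -0.3167]
pos [ 0.6109 -0.3135  0.2943] head 90.01 q [-0.58  0.61  0.48  1.44 -0.   -0.58] t 43.7 -> cm [-0.09 -0.06 24.43] norm 24.4 twist 0.0001 F [-0.  -0.3  0.1]
w21 green [590. 221.] enclosing [ 0.6439 -0.0125] 31.5 x [ 0.6147 -0.0436] [0.6746 0.0184]
w21 green [453. 167.] enclosing [ 0.5876 -0.1701] 24.1 x [ 0.5676 -0.1938] [ 0.6107 -0.147 ]
w21 red [262. 360.] enclosing [ 0.8255 -0.4028] 110.2 x [ 0.7313 -0.4803] [ 0.9171 -0.3023]
w21 red [491. 228.] enclosing [ 0.6527 -0.1281] 31.6 x [ 0.6214 -0.1597] [ 0.6838 -0.0967]
w21 red [631.  32.] enclosing [ 0.4446 -0.0016] 32.3 x [ 0.4135 -0.0149] [0.4745 0.0118]
w21 red [393. 363.] enclosing [ 0.8286 -0.228 ] 24.2 x [ 0.8047 -0.233 ] [ 0.8525 -0.222 ]
w2 green [335. 283.] enclosing [ 0.5668 -0.1828] 24.4 x [ 0.5425 -0.2032] [ 0.5852 -0.1612]
w2 red [476. 185.] enclosing [0.4178 0.0061] 63.9 x [ 0.3541 -0.0164] [0.4801 0.0244]
w2 red [227. 408.] enclosing [ 0.7908 -0.3573] 65.0 x [ 0.7262 -0.4096] [ 0.8553 -0.3118]
w2 red [376. 335.] enclosing [ 0.645  -0.1198] 31.7 x [ 0.6135 -0.1507] [ 0.6766 -0.0884]
w2 red [517. 272.] enclosing [0.5476 0.0868] 28.8 x [0.5205 0.0619] [0.5745 0.1047]
```

The mug stands centred on the coaster, within 1.5 mm. The owl seems to have shifted since w2, so I'll hover over it and measure again.

Call:
move_arm([
  [1,1.2,4.8,0,0],
  [1,1.2,4.8,0,0],
  [1,1.2,4.8,0,0],
  [1,0,0,4.5,0],
  [1,0,0,0,0],
  [1,0,0,0,0],
])

```text
clock: 44.42
eef_pos: [0.5754, -0.1702, 0.2511]
eef_rot: [0.0, 1.0, 0.0, -0.0]
ft_force: [0.9, -0.1, 0.8]
opening: 0.0854
gripper_force: 0.0
```

```bash
python3 - <<'E'
from h import *
im,c=snap('wrist','w22.png'); np.save('c22.npy',c); snap('top','t22.png'); np.save('ct.npy',calibration('top')); go(.5876,-.17,.1,90)
E
python3 fig.py w22:c22 t22:ct
```

```text
pos [ 0.576  -0.1706  0.2519] head 89.97 q [-0.41  0.43  0.07  1.21 -0.   -0.41] t 44.5 -> cm [-1.14  0.07 15.19] norm 15.2 twist -0.0006 F [-0.6  0.4 -0.2]
w22 green [486. 263.] enclosing [ 0.6415 -0.0054] 31.3 x [ 0.612  -0.0359] [0.6722 0.0254]
w22 green [327. 204.] enclosing [ 0.5884 -0.1667] 22.7 x [ 0.5664 -0.1871] [ 0.6057 -0.1448]
w22 red [524.  45.] enclosing [0.4359 0.0056] 40.7 x [ 0.3987 -0.0148] [0.4759 0.0252]
w22 red [373. 271.] enclosing [ 0.6501 -0.1203] 31.0 x [ 0.6191 -0.1507] [ 0.6804 -0.0897]
w22 red [ 93. 367.] enclosing [ 0.7742 -0.4428] 86.5 x [ 0.738  -0.5275] [ 0.8091 -0.3637]
w22 red [582. 174.] enclosing [0.5536 0.085 ] 28.7 x [0.5281 0.0583] [0.5747 0.1074]
w22 red [118. 451.] enclosing [ 0.9004 -0.4365] 28.4 x [ 0.8839 -0.4597] [ 0.9168 -0.4102]
t22 green [311. 222.] enclosing [0.6457 0.0054] 32.7 x [ 0.616  -0.0248] [0.6778 0.0374]
t22 green [ 49. 255.] enclosing [0.6266 0.6399] 113.2 x [0.5341 0.5442] [0.7228 0.7057]
t22 red [ 28. 231.] enclosing [0.6474 0.6575] 119.8 x [0.5412 0.5632] [0.7583 0.7346]
t22 red [317. 325.] enclosing [0.4157 0.0005] 60.8 x [ 0.3552 -0.0173] [0.476  0.0154]
t22 red [362. 217.] enclosing [ 0.6549 -0.1147] 33.1 x [ 0.6219 -0.1451] [ 0.6861 -0.0821]
t22 red [ 82. 452.] enclosing [0.1697 0.4976] 69.5 x [0.1138 0.4513] [0.2255 0.5392]
```

```bash
cat > ext.py <<'E'
from h import *
import sys
np.set_printoptions(precision=4,suppress=True)
red=lambda h,s,v:((h<6)|(h>174))&(s>150)&(v>60); green=lambda h,s,v:(h>50)&(h<75)&(s>120)&(v>35)
# plinth: project silhouette to z=.026; keep near half lateral edges, fit circle of rim side points
f,cf,n,gx,gy=sys.argv[1:6]; g=(float(gx),float(gy))
im=cv2.imread(f'pics/{f}.png'); c=np.load(cf+'.npy',allow_pickle=True).item()
u,v=map(int,proj(c,[*g,.02])); r=int(1.6*np.hypot(*(np.array(proj(c,[g[0],g[1]+.022,.02]))-(u,v))))
k=blobs(im,green if n=='green' else red,(max(u-r,0),max(v-r,0),u+r,v+r),80)[0]
P=np.array([onplane(c,*p[0],.026)[:2] for p in k]); B=np.array([onplane(c,*p[0],0.0)[:2] for p in k])
l,h=P[P[:,1]>P[:,1].max()-.0012],P[P[:,1]<P[:,1].min()+.0012]
print('bbox',cv2.boundingRect(k),'y mid',(P[:,1].max()+P[:,1].min())/2,'width',np.ptp(P[:,1]),'x at sides',l[:,0].mean(),h[:,0].mean(),'x from base near edge',B[:,0].min()+.022)
E
for a in "w22 c22 green .59 -.166" "w21 c21 green .59 -.166" "w22 c22 red .55 .09"; do python3 ext.py $a; done
```

```text
bbox (306, 190, 45, 41) y mid -0.16593672974243967 width 0.04230579259890163 x at sides 0.5902001769291608 0.5896938437732007 x from base near edge 0.5934879044383476
bbox (438, 150, 45, 42) y mid -0.17037908873683927 width 0.046757377286871876 x at sides 0.5803862420193653 0.5874786318531462 x from base near edge 0.5919384555999304
bbox (562, 152, 47, 49) y mid 0.08282101148684624 width 0.04906372218710034 x at sides 0.5718808035048762 0.5480997119731587 x from base near edge 0.552346272425482
```

Call:
move_arm([
  [1,-1.6,0.45,4,0],
  [1,0,0,5,0],
  [1,0,0,3,0],
  [1,0,0,0,0],
  [1,0,0,0,0],
])

```text
clock: 45.15
eef_pos: [0.5925, -0.166, 0.1327]
eef_rot: [0.0, 1.0, -0.0, 0.001]
ft_force: [-0.2, -1.1, 0.7]
opening: 0.0854
gripper_force: 0.0
```

```bash
python3 - <<'E'
from h import *
im,c=snap('wrist','w23.png'); np.save('c23.npy',c); go(.592,-.166,.021,90)
E
python3 ext.py w23 c23 green .592 -.166
```

```text
pos [ 0.5927 -0.166   0.133 ] head 90.0 q [-0.39  0.54 -0.08  0.95 -0.   -0.39] t 45.2 -> cm [1.00e-01 1.00e-02 1.12e+01] norm 11.2 twist -0.0001 F [-0.1 -0.5  1. ]
bbox (291, 198, 66, 58) y mid -0.16627286598470437 width 0.04224024467743179 x at sides 0.5897615615281626 0.591123126280473 x from base near edge 0.5933647411422202
```

Call:
move_arm([
  [1,0,0,4,0],
  [1,0,0,4,0],
  [1,0,0,3,0],
  [1,0,0,0,0],
  [0.3,0,0,0,0],
  [0.3,0,0,0,0],
  [0.3,0,0,0,0],
  [0.3,0,0,0,0],
  [0.3,0,0,0,0],
])

```text
clock: 46.32
eef_pos: [0.5925, -0.1656, 0.0228]
eef_rot: [-0.0, 1.0, -0.001, 0.001]
ft_force: [-1.4, 0.6, 8.8]
opening: 0.0425
gripper_force: 39.6
```

Run:
```python
from h import *
go(.6514,.0055,.1,90)
green=lambda h,s,v:(h>50)&(h<75)&(s>120)&(v>35); red=lambda h,s,v:((h<6)|(h>174))&(s>150)&(v>60)
for f,cf in(('w21','c21'),('w22','c22'),('w1','c1')):
    im=cv2.imread(f'pics/{f}.png'); c=np.load(cf+'.npy',allow_pickle=True).item()
    for n,fn,g in(('g',green,(.6514,.006)),('r',red,(.661,-.1155))):
        u,v=map(int,proj(c,[*g,0])); r=48
        for k in blobs(im,fn,(u-r,v-r,min(u+r,640),v+r),300)[:1]:
            P=np.array([onplane(c,*p[0],.001)[:2] for p in k]).astype(np.float32); ctr,R=cv2.minEnclosingCircle(P*1000); print(f,n,np.array(ctr)/1000,R)
```

```text
pos [ 0.5925 -0.1656  0.0228] head 90.02 q [-0.39  0.65 -0.2   0.72  0.   -0.39] t 46.3 -> cm [-5.91 17.1  -7.72] norm 19.7 twist 0.0003 F [-1.4  0.6  8.8]
w21 g [0.65088135 0.00647877] 33.528499603271484
w21 r [ 0.66027747 -0.11639686] 33.60003662109375
w22 g [0.65171051 0.00632326] 33.548606872558594
w22 r [ 0.66088373 -0.11675846] 33.22932052612305
w1 g [0.65171759 0.00675337] 32.53944396972656
w1 r [ 0.66046814 -0.11627698] 33.05618667602539
```

Call:
move_arm([
  [0.3,0,0,-2,0],
  [0.3,0,0,-4,0],
  [0.3,0,0,-3,0],
  [0.3,-1.5,4.3,0,0],
  [0.3,-1.5,4.3,0,0],
  [0.3,-1.5,4.3,0,0],
  [0.3,-1.45,4.3,0,0],
  [0.3,0,0,0,0],
  [0.3,0,0,0,0],
])

```text
clock: 47.45
eef_pos: [0.6507, 0.0065, 0.1111]
eef_rot: [-0.0, 1.0, -0.0, 0.0]
ft_force: [0.7, -0.6, -0.6]
opening: 0.0423
gripper_force: 41.3
```

```bash
python3 -c "
from h import *
go(.652,.0065,.0235,90)"
```

```text
pos [0.6507 0.0065 0.1111] head 90.04 q [-0.1   0.62  0.01  0.96 -0.   -0.1 ] t 47.5 -> cm [-0.13 -0.    8.76] norm 8.8 twist 0.0006 F [ 0.7 -0.6 -0.6]
```

Call:
move_arm([
  [0.3,-0.1,0,4,0],
  [0.3,0,0,3,0],
  [0.3,0,0,1.6,0],
  [0.3,0,0,0,0],
  [0.3,0,0,0,0],
])

```text
clock: 48.08
eef_pos: [0.6526, 0.0063, 0.026]
eef_rot: [0.0, 1.0, -0.0, 0.001]
ft_force: [0.0, -0.0, -0.5]
opening: 0.0424
gripper_force: 42.9
```

Call:
move_arm([
  [0.3,0,0,0.15,0],
  [0.3,0,0,0,0],
])

```text
clock: 48.32
eef_pos: [0.6521, 0.0068, 0.0238]
eef_rot: [-0.0, 1.0, -0.0, 0.0]
ft_force: [-0.8, 1.0, -1.7]
opening: 0.0423
gripper_force: 42.9
```

Call:
move_arm([
  [0.3,0,0,0.15,0],
  [0.3,0,0,0,0],
])

```text
clock: 48.58
eef_pos: [0.652, 0.0068, 0.0219]
eef_rot: [-0.0, 1.0, -0.0, 0.0]
ft_force: [0.9, -0.0, 0.3]
opening: 0.0424
gripper_force: 43.0
```

Call:
move_arm([
  [0.3,0,0,0.08,0],
  [0.3,0,0,0,0],
])

```text
clock: 48.82
eef_pos: [0.652, 0.0068, 0.0219]
eef_rot: [-0.0, 1.0, -0.0, 0.0]
ft_force: [-2.5, -0.2, 7.4]
opening: 0.0426
gripper_force: 43.9
```

Contact. I'll release, rise and measure both figurines.

Call:
move_arm([
  [0.8,0,0,0,0],
  [0.9,0,0,0,0],
  [0.9,0,0,0,0],
  [0.9,0,0,0,0],
  [0.9,0,0,-3,0],
  [1,0,0,-5,0],
  [1,0,0,-5,0],
  [1,3,3,-5,0],
  [1,3,3,-3,0],
  [1,2,2,0,0],
  [1,0,0,0,0],
  [1,0,0,0,0],
])

```text
clock: 50.32
eef_pos: [0.5736, 0.085, 0.2285]
eef_rot: [-0.0, 1.0, -0.0, 0.0]
ft_force: [1.4, -0.1, 0.1]
opening: 0.0853
gripper_force: 0.0
```

```bash
python3 - <<'E'
from h import *
im,c=snap('wrist','w24.png'); np.save('c24.npy',c); go(.55,.09,.021,90)
E
python3 fig.py w24:c24; python3 ext.py w24 c24 red .55 .09
```

```text
pos [0.5737 0.0848 0.2283] head 89.98 q [ 0.02  0.4  -0.03  1.13 -0.    0.02] t 50.4 -> cm [ 2.36  0.53 20.73] norm 20.9 twist -0.0003 F [ 1.4 -0.5 -0.3]
w24 green [249. 268.] enclosing [0.6405 0.0122] 30.9 x [ 0.6106 -0.0184] [0.6703 0.042 ]
w24 red [215.  43.] enclosing [ 0.4403 -0.004 ] 36.8 x [ 0.407  -0.0201] [0.4746 0.0146]
w24 red [131. 280.] enclosing [ 0.6491 -0.1022] 30.8 x [ 0.6188 -0.1328] [ 0.6794 -0.0718]
w24 red [319. 176.] enclosing [0.5509 0.0875] 21.1 x [0.5298 0.0747] [0.572  0.0887]
w24 red [354. 173.] enclosing [0.5491 0.1063] 20.7 x [0.5289 0.1015] [0.5692 0.1186]
bbox (312, 155, 17, 49) y mid 0.08173382920618993 width 0.013972871977704956 x at sides 0.5431759904496745 0.5505341232734512 x from base near edge 0.5545145108589946
```

Call:
move_arm([
  [1,2.1,1.2,3,0],
  [1,0,0,4,0],
  [1,0,0,3,0],
  [1,0,0,0,0],
  [1,0,0,0,0],
])

```text
clock: 51.0
eef_pos: [0.5531, 0.0969, 0.1295]
eef_rot: [0.0, 1.0, -0.0, 0.0]
ft_force: [-0.3, -0.2, -0.1]
opening: 0.0852
gripper_force: 0.0
```

```bash
python3 - <<'E'
from h import *
im,c=snap('wrist','w25.png'); np.save('c25.npy',c); go(.553,.0967,.023,90)
E
python3 fig.py w25:c25
```

```text
pos [0.5534 0.0971 0.1299] head 89.98 q [ 0.04  0.45 -0.24  0.88 -0.    0.04] t 51.0 -> cm [ 0.06 -0.04 10.69] norm 10.7 twist -0.0003 F [-0.1 -0.  -0.7]
w25 green [231. 350.] enclosing [0.6372 0.019 ] 31.2 x [0.6061 0.0157] [0.6682 0.0443]
w25 red [147.  57.] enclosing [ 0.442  -0.0052] 35.4 x [ 0.4108 -0.0257] [0.4762 0.0142]
w25 red [ 67. 349.] enclosing [ 0.6432 -0.0962] 31.1 x [ 0.6131 -0.1253] [ 0.6671 -0.0655]
w25 red [325. 223.] enclosing [0.5492 0.0964] 24.0 x [0.5254 0.0751] [0.5688 0.1183]
```

Call:
move_arm([
  [1,0.1,0,4,0],
  [1,0,0,4,0],
  [1,0,0,2.6,0],
  [1,0,0,0,0],
  [0.3,0,0,0,0],
  [0.3,0,0,0,0],
  [0.3,0,0,0,0],
  [0.3,0,0,0,0],
  [0.3,0,0,0,0],
  [0.3,0,0,-2,0],
  [0.3,0,0,-4,0],
  [0.3,0,0,-4,0],
  [0.3,0,0,-3,0],
  [0.3,0,0,0,0],
])

```text
clock: 52.8
eef_pos: [0.553, 0.0974, 0.1555]
eef_rot: [-0.0, 1.0, 0.0, 0.003]
ft_force: [0.2, -0.0, -1.4]
opening: 0.0423
gripper_force: 41.3
```

```bash
python3 -c "
from h import *
go(.662,-.1163,.145,90)"
```

```text
pos [0.553  0.0974 0.1555] head 90.01 q [ 0.04  0.42 -0.21  0.94  0.    0.04] t 52.8 -> cm [-10.89 -21.38   1.1 ] norm 24.0 twist 0.0002 F [ 0.2 -0.  -1.4]
```

Call:
move_arm([
  [0.3,-2.18,-4.27,0,0],
  [0.3,-2.18,-4.27,0,0],
  [0.3,-2.18,-4.27,0,0],
  [0.3,-2.18,-4.27,0,0],
  [0.3,-2.18,-4.27,0,0],
  [0.3,0,0,4,0],
  [0.3,0,0,0,0],
  [0.3,0,0,0,0],
])

```text
clock: 53.8
eef_pos: [0.66, -0.1155, 0.113]
eef_rot: [-0.0, 1.0, 0.0, -0.0]
ft_force: [0.4, -0.9, -1.5]
opening: 0.0421
gripper_force: 41.3
```

```bash
python3 -c "
from h import *
go(.662,-.1163,.0245,90)"
```

```text
pos [ 0.66   -0.1155  0.113 ] head 90.05 q [-0.28  0.65  0.08  1.    0.   -0.28] t 53.8 -> cm [-0.21 -0.08  8.85] norm 8.9 twist 0.0009 F [ 0.4 -0.9 -1.5]
```

Call:
move_arm([
  [0.3,-0.15,-0.07,4,0],
  [0.3,0,0,3,0],
  [0.3,0,0,1.7,0],
  [0.3,0,0,0.15,0],
  [0.3,0,0,0,0],
  [0.3,0,0,0,0],
])

```text
clock: 54.55
eef_pos: [0.6626, -0.117, 0.0255]
eef_rot: [-0.0, 1.0, -0.0, 0.001]
ft_force: [0.0, -0.3, -1.2]
opening: 0.0425
gripper_force: 43.2
```

Call:
move_arm([
  [0.3,0,0,0.15,0],
  [0.3,0,0,0,0],
])

```text
clock: 54.8
eef_pos: [0.6624, -0.117, 0.0234]
eef_rot: [-0.0, 1.0, -0.0, 0.001]
ft_force: [-0.6, -0.4, 3.8]
opening: 0.0426
gripper_force: 43.6
```

Call:
move_arm([
  [0.3,0,0,0.05,0],
  [0.8,0,0,0,0],
  [0.9,0,0,0,0],
  [0.9,0,0,0,0],
  [0.9,0,0,0,0],
  [0.9,0,0,-3,0],
  [1,0,0,-5,0],
  [1,0,0,-5,0],
  [1,4,4,-5,0],
  [1,4,4,-5,0],
  [1,4,4,-4,0],
  [1,0,0,0,0],
  [1,0,0,0,0],
])

```text
clock: 56.42
eef_pos: [0.5596, -0.0147, 0.2709]
eef_rot: [-0.0, 1.0, -0.0, 0.0]
ft_force: [0.1, -0.3, -0.8]
opening: 0.0853
gripper_force: 0.0
```

```bash
cat > fin.py <<'E'
from h import *
np.set_printoptions(precision=4,suppress=True)
red=lambda h,s,v:((h<6)|(h>174))&(s>150)&(v>40); green=lambda h,s,v:(h>50)&(h<75)&(s>120)&(v>30)
wh=lambda h,s,v:(s<50)&(v>115); brass=lambda h,s,v:(h>=14)&(h<=30)&(s>100)&(v>80)
T={'bird':(.66,-.1165),'owl':(.652,.0065)}
for cam in('wrist','top','side'):
    im,c=snap(cam,f'fin_{cam}.png'); np.save(f'cf_{cam}.npy',c)
    for n,f,t in(('bird',red,brass),('owl',green,wh)):
        a,b=proj(c,[*T[n],0]),proj(c,[*T[n],.055]); u,v=map(int,a); r=int(.05*np.hypot(b[0]-a[0],b[1]-a[1])/.055) if cam=='side' else (60 if cam=='wrist' else 28)
        k=blobs(im,f,(max(u-r,0),max(v-r,0),min(u+r,640),min(v+r,480)),20); t_=None
        if k: P=np.vstack([[onplane(c,*p[0],.001)[:2] for p in q] for q in k]); print(cam,n,'felt+plinth extents',P.min(0),P.max(0),'expected axis px',np.round(a),np.round(b))
        u2,v2=map(int,b); k2=blobs(im,t,(max(u2-16,0),max(v2-16,0),u2+16,v2+16),8)
        print('   body px',[np.round(cen(q)) for q in k2[:2]])
go(.4,.1,.4,90)
E
python3 fin.py
```

```text
wrist bird felt+plinth extents [ 0.6286 -0.1488] [ 0.6923 -0.0836] expected axis px [235. 276.] [223. 299.]
   body px [array([223., 298.])]
wrist owl felt+plinth extents [ 0.6203 -0.0255] [0.6816 0.0383] expected axis px [342. 270.] [345. 292.]
   body px [array([344., 289.])]
   body px []
   body px []
side bird felt+plinth extents [ 0.631  -0.1499] [ 0.7002 -0.0742] expected axis px [365. 318.] [366. 295.]
   body px [array([367., 293.])]
side owl felt+plinth extents [ 0.6239 -0.0249] [0.6869 0.0555] expected axis px [339. 285.] [340. 263.]
   body px [array([341., 266.])]
pos [ 0.5595 -0.0152  0.2697] head 89.96 q [-0.16  0.35 -0.01  1.22 -0.   -0.16] t 56.6 -> cm [ 15.98  11.51 -13.  ] norm 23.6 twist -0.0007 F [-0.6 -0.  -0. ]
```

Both figurines stand where expected. I'll retreat and do one last numeric check of everything.

Call:
move_arm([
  [1,4,0,-4,0],
  [1,4,0,-4,0],
  [1,4,0,-4,0],
  [1,4,0,0,0],
  [1,0,0,0,0],
  [1,0,0,0,0],
])

```text
clock: 57.32
eef_pos: [0.4001, -0.015, 0.3905]
eef_rot: [0.0, 1.0, 0.0, -0.0]
ft_force: [0.4, -0.4, 0.3]
opening: 0.0851
gripper_force: 0.0
```

```bash
python3 fin.py
python3 - <<'E'
from h import *
np.set_printoptions(precision=4,suppress=True)
a=cv2.imread('pics/s18.png'); b=cv2.imread('pics/fin_side.png'); s=calibration('side')
for n,P in(('headset',[.43,.366,.1]),('lid',[.426,-.37,.05]),('clock',[.739,.247,.04]),('stapler',[.42,0,.03]),('dish',[.751,.042,.01])):
    u,v=map(int,proj(s,P)); r=25; d=cv2.absdiff(a[v-r:v+r,u-r:u+r],b[v-r:v+r,u-r:u+r]); print(n,(u,v),'mean diff',d.mean().round(2))
im=cv2.imread('pics/fin_wrist.png'); c=np.load('cf_wrist.npy',allow_pickle=True).item()
print('mug px',proj(c,[.611,-.314,.089]),'lid px',proj(c,[.426,-.37,.06]))
for n,f,g,z,r in(('mug',lambda h,s,v:(s<50)&(v>115),(.611,-.314),.089,70),('lid',lambda h,s,v:(h>16)&(h<30)&(v>140)&(s>50),(.426,-.37),.06,120)):
    u,v=map(int,proj(c,[*g,z])); k=blobs(im,f,(max(u-r,0),max(v-r,0),max(u+r,1),v+r),200)
    if k: print(n,rect(c,k[0],z),cv2.boundingRect(k[0]))
t=cv2.imread('pics/fin_top.png'); ct=np.load('cf_top.npy',allow_pickle=True).item()
k=blobs(t,lambda h,s,v:(s<60)&(v>130),(410,190,500,270),100); print('mug top',[ (cen(q),onplane(ct,*cen(q),.06)) for q in k[:1]])
E
```

```text
wrist bird felt+plinth extents [ 0.6283 -0.1485] [ 0.6924 -0.0835] expected axis px [259. 338.] [253. 360.]
   body px [array([252., 361.])]
wrist owl felt+plinth extents [ 0.621  -0.0251] [0.6789 0.0377] expected axis px [337. 334.] [339. 355.]
   body px [array([338., 352.])]
top bird felt+plinth extents [ 0.6181 -0.1504] [ 0.6931 -0.0811] expected axis px [363. 218.] [365. 212.]
   body px [array([365., 206.])]
top owl felt+plinth extents [ 0.6616 -0.0255] [0.6843 0.002 ] expected axis px [310. 222.] [310. 217.]
   body px [array([315., 216.])]
side bird felt+plinth extents [ 0.631  -0.1505] [ 0.7002 -0.0742] expected axis px [365. 318.] [366. 295.]
   body px [array([367., 293.])]
side owl felt+plinth extents [ 0.6239 -0.0249] [0.6869 0.0555] expected axis px [339. 285.] [340. 263.]
   body px [array([341., 266.])]
pos [ 0.4001 -0.0148  0.3903] head 90.0 q [-0.22  0.01 -0.11  1.45  0.   -0.22] t 57.5 -> cm [ 0.02 11.48 -0.97] norm 11.5 twist 0.0001 F [-0.1  0.3  0.1]
headset (211, 190) mean diff 10.11
lid (276, 428) mean diff 0.84
clock (340, 216) mean diff 0.87
stapler (230, 292) mean diff 1.37
dish (375, 265) mean diff 1.0
mug px (np.float64(102.04525844257407), np.float64(341.50690471087967)) lid px (np.float64(47.42643491146305), np.float64(202.99270585422778))
mug (array([ 0.5864, -0.2961]), (120.29638671875, 70.18505096435547), 143.23182678222656) (82, 284, 67, 77)
lid (array([ 0.4435, -0.3322]), (348.1525573730469, 235.61680603027344), 172.66402435302734) (0, 82, 167, 240)
mug top [((457.753784632962, 226.26878034847184), array([ 0.6185, -0.32  ,  0.06  ]))]
```

Run:
```python
from h import *
for f in('s18','fin_side'):
    im=cv2.imread(f'pics/{f}.png')
    for n,fn in(('orange',lambda h,s,v:(h>5)&(h<14)&(s>200)&(v>180)),('white',lambda h,s,v:(s<40)&(v>150))):
        print(f,n,[(np.round(cen(k)),cv2.boundingRect(k)) for k in blobs(im,fn,(185,150,250,250),15)[:2]])
im=cv2.imread('pics/fin_wrist.png'); c=np.load('cf_wrist.npy',allow_pickle=True).item()
print('crown px in wrist',[np.round(proj(c,[.4258+d*-.12,.3658+d*.99,.166])) for d in(-.042,0,.042)])
im=cv2.imread('pics/fin_top.png'); c=np.load('cf_top.npy',allow_pickle=True).item()
print('top crown expected',np.round(proj(c,[.4258,.3658,.166])),[(np.round(cen(k)),cv2.boundingRect(k),onplane(c,*cen(k),.16)) for k in blobs(im,lambda h,s,v:(s<50)&(v>180),(85,290,200,345),50)[:2]])
```

```text
s18 orange []
s18 white [(array([213., 183.]), (200, 162, 22, 49)), (array([221., 151.]), (215, 150, 14, 4))]
fin_side orange []
fin_side white [(array([215., 190.]), (208, 169, 14, 42)), (array([221., 151.]), (215, 150, 14, 4))]
crown px in wrist [array([651., 231.]), array([686., 226.]), array([718., 222.])]
top crown expected [125. 323.] [(array([135., 322.]), (98, 313, 79, 22), array([0.42707726, 0.34946081, 0.16      ]))]
```

Run:
```python
from h import *
for f in('t18','fin_top'):
    im=cv2.imread(f'pics/{f}.png')
    print(f,[(cv2.boundingRect(k),np.round(cv2.minAreaRect(k)[0],1),np.round(cv2.minAreaRect(k)[1],1),round(cv2.minAreaRect(k)[2],1)) for k in blobs(im,lambda h,s,v:(s<50)&(v>180),(85,290,200,345),50)[:2]])
a=cv2.imread('pics/s18.png');b=cv2.imread('pics/fin_side.png')
d=cv2.absdiff(a,b).max(2)[140:260,170:270]
for r in range(0,120,6): print(''.join('#' if d[r:r+6,c:c+4].mean()>25 else '.' for c in range(0,100,4)),140+r, b[140+r+3,206].tolist())
```

```text
t18 [((100, 313, 77, 20), array([137.9, 321.5]), array([15.7, 75.4]), 81.9)]
fin_top [((98, 313, 79, 22), array([136.5, 321.3]), array([14.8, 78.1]), 81.6)]
......................... 140 [21, 27, 86]
......................... 146 [20, 26, 85]
.........#............... 152 [53, 88, 137]
.###...###............... 158 [82, 111, 142]
#####...###.............. 164 [129, 144, 141]
###########.............. 170 [116, 130, 128]
###.####................. 176 [122, 135, 132]
..###..#................. 182 [122, 135, 133]
....###.................. 188 [48, 50, 49]
....###.................. 194 [26, 26, 25]
....###.................. 200 [27, 27, 26]
........................# 206 [29, 26, 27]
........................# 212 [34, 53, 75]
.......##...............# 218 [45, 43, 43]
......................... 224 [51, 50, 50]
......................... 230 [58, 82, 112]
......................... 236 [56, 97, 143]
......................... 242 [54, 96, 141]
......................... 248 [32, 45, 61]
......................... 254 [28, 37, 50]
```

```bash
python3 -c "
from rig import workorder
print(workorder.hand_in())"
```

```text
the job is handed in; nothing more can be done
None
```

Job handed in at about 57.5 s on the robot's clock, no verdict returned: two drives are in the closed box, the headset hangs on its bar, the mug is on the coaster, and the bird and owl stand on their felts (no trophy was present); the last checks were by measurement, not by viewing.

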